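Test the cartridge fuses in a ratchet-locking forceps jig

TASK

Pick every long cartridge fuse out of the blue bin and lay each in a cradle of its own on the test jig, then squeeze the forceps handles together until the ratchet locks and let go; push the green test button fully home while they are locked. Then press the orange handle loop down to free the ratchet teeth so the jaws spring open, and lay all the tested fuses flat beside each other in the wooden tray. Leave the short fuse and the two insulators in the bin.

Things in the scene. Friction and masses are not known exactly. Their poses are not given: they have to be found in the camera images.
- fuse_jig: Test jig, fixed: grey plate 124 x 250 x 8 mm with big locking forceps lying on it. Origin: on the desk under the pivot pin; z up, y along the jaws (left), x away from the robot. Plate: x -62..62, y -74..176 mm. Jaws: y 0..165, 22..40 mm high: fixed jaw on the -x side, its face at x = -40; moving jaw on the +x side with 3 sprung brass pads. Handles on the -y side. Nothing above 45 mm.
- cradle_0 (a point): Cradle nearest the pivot (jig 2, 45, 30 mm): where the middle of a fuse's axis rests. Two black V-notches (jig x = -29 and 29 mm) carry its caps; it lies along jig x, ends to the jaws, with 4 mm play at each end or more. The V's catch it up to 10 mm off in y and centre it; prong tops at z = 30. Between them (x within 23 mm) it is free down to the plate at z = 8. Cradles are 50 mm apart.
- cradle_1 (a point): Middle cradle (jig y = 95 mm), like cradle_0.
- cradle_2 (a point): Cradle farthest from the pivot (jig y = 145 mm), like cradle_0.
- forceps_arm (a joint): Angle of the moving half of the forceps about the upright pivot, rad: 0 = jaws wide open, grows as the handles close. A spring opens it. Two ratchet teeth catch at 0.20 and 0.24 and hold it near there when let go; end stop 0.275. Closing takes about 15 to 20 N at the loops with fuses loaded.
- moving_loop (a point): Middle of the top face of the orange loop of the moving handle (20 mm in x, 34 in y, 8 thick), 34 mm above the desk, on the robot's side (-x) of the fixed loop; moves with it, from jig x = -35 mm (open) to -13 (locked). To lock, push it in +x towards the fixed loop, or squeeze both loops together (69 mm over both when open, 46 when locked, 44 at the stop).
- fixed_loop (a point): Middle of the top face of the dark steel loop of the fixed handle (20 x 34 x 8 mm), at jig (13, -92, 34) mm; it cannot move.
- forceps_handle (a joint): Downward flex of the orange handle, rad, 0 to 0.11, about a line 74 mm from the loop's middle; a spring lifts it. When locked, pressing the loop 5 mm down (about 6 N; stop at 8 mm) takes the teeth apart and the spring swings handles and jaws open, at the latest as the press is eased off.
- test_button (a joint): Travel of the green test button, m: 0 out, 0.006 fully pressed (about 4 N), springs back.
- test_button_top (a point): Centre of the top of the round green test button (22 mm across, in a black ring of 38 mm), 26 mm above the desk, on the jig plate at jig (-40, -44) mm.
- parts_bin: Blue open bin, 186 (x) x 212 (y) x 32 mm high outside, 4 mm walls and floor, fixed. Origin: centre of its underside. It stands left or right of the jig.
- tested_tray: Pale wooden open tray, 120 (x) x 176 (y) x 18 mm high outside, 4 mm walls and floor, fixed. Origin: centre of its underside. On the other side of the jig from the bin.
- fuse_a_mid (a point): Centre of a long cartridge fuse, on its axis: white porcelain with a brass cap at each end, 76 mm long, caps 25 mm across, middle 22 mm, 70 g. It lies on its side along its own y (12.5 mm above what it lies on) and may roll about it. Two or three of fuse_a, fuse_b and fuse_c are present.
- fuse_b_mid (a point): Centre of a long cartridge fuse, on its axis: white porcelain with a brass cap at each end, 76 mm long, caps 25 mm across, middle 22 mm, 70 g. It lies on its side along its own y (12.5 mm above what it lies on) and may roll about it. Two or three of fuse_a, fuse_b and fuse_c are present.
- fuse_c_mid (a point): Centre of a long cartridge fuse, on its axis: white porcelain with a brass cap at each end, 76 mm long, caps 25 mm across, middle 22 mm, 70 g. It lies on its side along its own y (12.5 mm above what it lies on) and may roll about it. Two or three of fuse_a, fuse_b and fuse_c are present.
- short_fuse: A shorter fuse of the same kind, 60 mm long, 21 mm across, lying in the bin along its own y; not to be tested.
- brown_insulator: Brown porcelain knob insulator, 45 mm across, 42 mm high, in the bin; origin at its underside.
- white_insulator: White porcelain knob insulator, 40 mm across, 38 mm high, in the bin; origin at its underside.

How it is judged:
On the way, in this order (a step that is already met when the one before it is completed fails the run):
1. every long fuse that is present lies in a cradle of the jig and the forceps stay locked by their ratchet with the robot clear of them (x of fuse_a_mid in the frame of fuse_jig between -0.008 and 0.008 m and z of fuse_a_mid in the frame of fuse_jig between 0.025 and 0.034 m and y of fuse_a_mid in the frame of fuse_jig between 0.03 and 0.16 m and angle between the y axis of each of fuse_a_mid, fuse_b_mid, fuse_c_mid and the x axis of fuse_jig, either way round below 0.12 rad and x of fuse_b_mid in the frame of fuse_jig between -0.008 and 0.008 m and z of fuse_b_mid in the frame of fuse_jig between 0.025 and 0.034 m and y of fuse_b_mid in the frame of fuse_jig between 0.03 and 0.16 m and x of fuse_c_mid in the frame of fuse_jig between -0.008 and 0.008 m and z of fuse_c_mid in the frame of fuse_jig between 0.025 and 0.034 m and y of fuse_c_mid in the frame of fuse_jig between 0.03 and 0.16 m and value of joint forceps_arm above 0.185 rad and contact force between the fingers and fuse_jig below 0.2 N), for 0.5 s.
2. the test button is pressed fully home while the fuses are locked in (x of fuse_a_mid in the frame of fuse_jig between -0.008 and 0.008 m and z of fuse_a_mid in the frame of fuse_jig between 0.025 and 0.034 m and y of fuse_a_mid in the frame of fuse_jig between 0.03 and 0.16 m and angle between the y axis of each of fuse_a_mid, fuse_b_mid, fuse_c_mid and the x axis of fuse_jig, either way round below 0.12 rad and x of fuse_b_mid in the frame of fuse_jig between -0.008 and 0.008 m and z of fuse_b_mid in the frame of fuse_jig between 0.025 and 0.034 m and y of fuse_b_mid in the frame of fuse_jig between 0.03 and 0.16 m and x of fuse_c_mid in the frame of fuse_jig between -0.008 and 0.008 m and z of fuse_c_mid in the frame of fuse_jig between 0.025 and 0.034 m and y of fuse_c_mid in the frame of fuse_jig between 0.03 and 0.16 m and value of joint forceps_arm above 0.185 rad and value of joint test_button above 0.005 m), for 0.1 s.
3. the ratchet is released and the jaws are open again (value of joint forceps_arm below 0.06 rad), for 0.2 s.
At the end, for the whole second after the job is handed in: every long fuse lies in the wooden tray (inside its walls, lying on its floor: its centre within 45 mm in x and 76 mm in y of the tray's middle and less than 24 mm above the tray's underside), the forceps are open (angle below 0.06), and the short fuse and both insulators are still in the bin (x of fuse_a_mid in the frame of tested_tray between -0.045 and 0.045 m and y of fuse_a_mid in the frame of tested_tray between -0.076 and 0.076 m and z of each of fuse_a_mid, fuse_b_mid, fuse_c_mid in the frame of tested_tray below 0.024 m and x of fuse_b_mid in the frame of tested_tray between -0.045 and 0.045 m and y of fuse_b_mid in the frame of tested_tray between -0.076 and 0.076 m and x of fuse_c_mid in the frame of tested_tray between -0.045 and 0.045 m and y of fuse_c_mid in the frame of tested_tray between -0.076 and 0.076 m and value of joint forceps_arm below 0.06 rad and x of short_fuse in the frame of parts_bin between -0.09 and 0.09 m and y of short_fuse in the frame of parts_bin between -0.103 and 0.103 m and z of each of short_fuse, brown_insulator, white_insulator in the frame of parts_bin below 0.045 m and x of brown_insulator in the frame of parts_bin between -0.09 and 0.09 m and y of brown_insulator in the frame of parts_bin between -0.103 and 0.103 m and x of white_insulator in the frame of parts_bin between -0.09 and 0.09 m and y of white_insulator in the frame of parts_bin between -0.103 and 0.103 m); the robot touches nothing.
It fails at once if the test button is pressed with the forceps not locked (value of joint test_button above 0.004 m and value of joint forceps_arm below 0.17 rad).
It fails at once if the short fuse or an insulator is taken out of the bin (z of any of short_fuse, brown_insulator, white_insulator in the frame of parts_bin above 0.06 m).
Of fuse_a, fuse_b, fuse_c only 2 to 3 are there at a start; the rules pass over those that are not, and their reading is None.
At some moment in a run one of fuse_a, fuse_b, fuse_c may be knocked a few centimetres aside while the robot is not near it.
It also fails if it takes over 210 s, if anything falls off the work surface, if the arm or the gripper's body presses on something with over 40 N, if the wrist force passes 120 N, or if a joint passes its speed limit or range.

ROBOT

A 6-joint arm with a two-finger parallel gripper is mounted at the origin on a cart in front of the work surface, level with it; the furniture and walls round the work are solid. World frame = base frame: x ahead of the robot, y to its left, z up, the work surface at z = 0. Lengths are in m, angles in rad, forces in N, time in s.
With the tool pointing down it reaches from about 0.275 to 0.725 m from the base axis. Payload 5.6 kg.
Tool frame: the origin (TCP) lies at the very end of the fingers, on their centre line; the grasp point (between the pads) lies 19 mm behind it; y points along the fingers, z is the direction in which the jaws open and shut, and the axes are right-handed (so a half turn about y gives the same grasp; the last joint's range is limited). The gripper opens to 85 mm and grips with 20 to 120 N. Pads are 22 mm wide; open, the fingers measure 114 mm over their backs; the gripper's body (76 mm by 85 mm) begins 54 mm behind the grasp point. The pads swing forward as they close: fully open they stand 13 mm farther back than shut.
Start: joints at [1.615, 0.255, 0.108, 0, -1.424, -0.285], TCP at [0.131, 0.534, 0.231] pointing down, gripper open.
Joint ranges: [-2.95, 2.95], [-1.21, 1.97], [-1.09, 1.5], [-2.87, 1.71], [-2.94, -0.07], [-3.05, 3.05]. Speed limits (rad/s): [2.57, 2.57, 3.14, 3.14, 3.14, 3.14].

INTERFACE

Orientations are given as a unit quaternion [x, y, z, w].
In Python, from station import bot gives the robot as it stands.
- The arm moves only by the tool play_rows, never from a script. Its argument "deltas" is a list of rows, each a list of 7 numbers: the shift along the tool's x, y, z in m, then the turn, a rotation vector about the tool's x, y, z in rad, then the gripper command: -1 is shut, 1 is fully open, values between are in proportion. A call has 1 to 5 rows; each row is the pose to reach, as a shift and turn from the pose commanded when the call began, along the tool's axes at that moment; what a row does not reach only later rows make up. A row lasts 1/12 s, in which the tool goes at most 41.7 mm and 7.16 degrees, less where a joint would pass 70% of its speed; a pose out of reach is approached as far as the arm can. A call with a gripper value outside its range is refused whole. The fingers move at their own pace and stop on an object; the grip force is fixed at half the most. Time passes only in rows, so rows that repeat a pose let the fingers close. It gives the time, the measured TCP pose, the force and the opening at its end, in the units of the state.
- bot.observe(): the state, without advancing time (a new reading comes with each control period).
- bot.read_camera(name): name is "side" or "top" or "wrist"; returns the picture (420x560x3 uint8, blue, green, red); there is no depth.
- bot.camera_params(name): a dict with "vfov" (degrees; the focal length in pixels is half the picture's height over the tangent of half this angle, whatever the lens; pixels are square), "cx", "cy" (the principal point, pixels), "position" and "rotation" of the camera in the world; the wrist camera has in their place "tool_from_camera" (4x4, takes a point from camera to tool coordinates, whose origin is the TCP and whose axes are the tool frame's). Camera axes: x right, y down, z forward; pixel columns grow to the right and rows downward; lengths in m; the calibration is good to about 2 mm. The wrist camera is an equidistant fisheye: a pixel r from the principal point sees the ray r / f radians off the axis. A picture is of the moment at which its call begins: read the wrist's pose just before it. camera_params takes no time and is no camera call.
- bot.job_done(): hands the job in, once; it reports no verdict.
The state is a dict: "time": time; "q": joint angles; "joint_vel": joint speeds; "joint_efforts": joint torques, N m; "tool_pos": TCP position; "tool_rot": TCP orientation; "force": force on the tool from outside, world axes, zero at the start; "torque": the same for the moment, N m; "gripper_width": finger opening in m.
Only numpy, scipy, OpenCV 4.12 (cv2) and the standard library are available. Lean on these libraries where they do the work, as an engineer would, in place of code of your own. Each camera call takes 0.05 s, during which the arm holds its last target.

## Working session

There is one attempt and no reset: what is moved stays moved. The work goes in short steps, Python scripts to look and compute and a tool call to move; the robot and the scene stay as the last step left them, time stands still between calls to the robot, and variables do not carry over. Pictures are saved under pics/ and viewed, and the job is handed in when it is done.

Besides the shell and the picture viewer there is one more tool, called after "Emit:" as name(argument=value, ...) on one line, values as JSON. play_rows: Moves the arm, as the interface text tells. Its arguments: {"type":"object","properties":{"deltas":{"type":"array","items":{"type":"array","items":{"type":"number"}}}},"required":["deltas"]}

```bash
ls; mkdir -p pics
python3 - <<'E'
from station import bot
import cv2,json
s=bot.observe(); print(s)
for n in ["top","side","wrist"]:
    print(n,bot.camera_params(n))
    cv2.imwrite(f"pics/{n}0.png",bot.read_camera(n))
E
```

```text
pics
{'time': 0.0, 'q': array([ 1.61460825e+00,  2.55761468e-01,  1.07048144e-01, -5.05112049e-04,
       -1.42390055e+00, -2.84581761e-01]), 'joint_vel': array([-1.50483332e-03, -1.85746356e-03, -1.30295326e-03, -3.04456735e-05,
        5.07124219e-04, -3.20099150e-04]), 'joint_efforts': array([ 1.54229070e-03, -3.86632776e+01,  2.37944949e+01,  5.36551595e+00,
       -6.12181073e-03, -6.88207166e-06]), 'tool_pos': array([0.13097054, 0.53368268, 0.23040079]), 'tool_rot': array([-0.08487638, -0.70132278,  0.70264844,  0.08501482]), 'force': array([-0.26810478, -0.83255665, -0.40545244]), 'torque': array([-0.02061072,  0.01907392,  0.0273112 ]), 'gripper_width': 0.08518561627319726}
top {'vfov': 54.75678937732137, 'cx': 277.9653088711417, 'cy': 211.5676899318149, 'position': array([ 0.38739955, -0.03058993,  1.02370415]), 'rotation': array([ 0.71250573, -0.70022055,  0.02036377, -0.04015063])}
side {'vfov': 49.71942215882208, 'cx': 277.18494527242296, 'cy': 208.8527193357423, 'position': array([-0.00168949, -0.90807306,  0.63700566]), 'rotation': array([ 0.84124384, -0.19969432,  0.12975813, -0.48538007])}
wrist {'vfov': 65.70646984690485, 'cx': 286.71021113604223, 'cy': 204.97989107204526, 'tool_from_camera': array([[-1.60977771e-04,  9.59320599e-01,  2.82318901e-01,
        -7.14485592e-02],
       [ 6.10984549e-04, -2.82318758e-01,  9.59320460e-01,
        -1.41779993e-01],
       [ 9.99999800e-01,  3.26921755e-04, -5.40683019e-04,
         1.40372941e-04],
       [ 0.00000000e+00,  0.00000000e+00,  0.00000000e+00,
         1.00000000e+00]])}
```

View pics/top0.png

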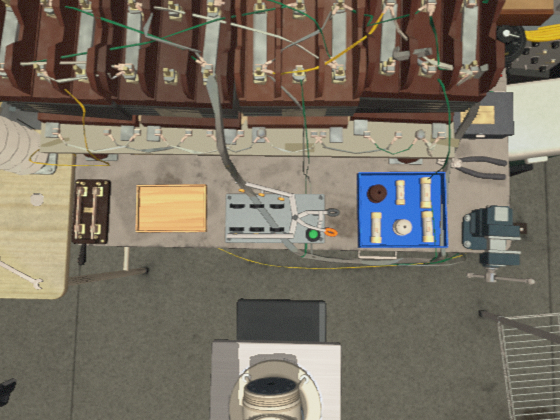

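View pics/side0.png

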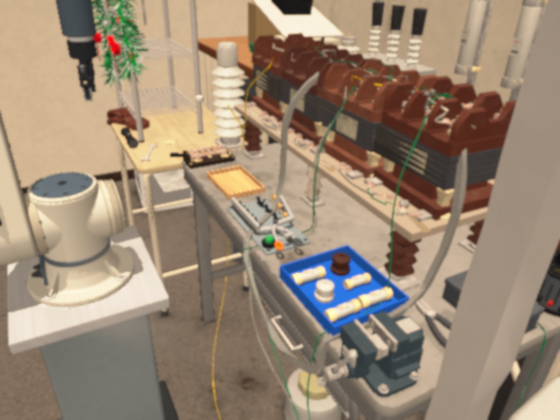

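View pics/wrist0.png

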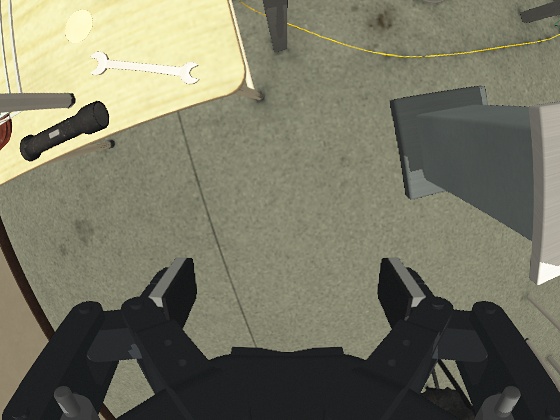

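```bash
cat > h.py <<'E'
import numpy as np, cv2
from scipy.spatial.transform import Rotation as R
from station import bot
def f_of(p): return 210/np.tan(np.radians(p['vfov'])/2)
def ray(n,u,v,st=None):
    p=bot.camera_params(n); f=f_of(p); a,b=(u-p['cx']),(v-p['cy'])
    if n=='wrist':
        r=np.hypot(a,b); th=r/f; d=np.array([a/r*np.sin(th),b/r*np.sin(th),np.cos(th)]) if r>1e-9 else np.array([0,0,1.])
        T=p['tool_from_camera']; Rt=R.from_quat(st['tool_rot'])
        return st['tool_pos']+Rt.apply(T[:3,3]), Rt.apply(T[:3,:3]@d)
    d=np.array([a/f,b/f,1]); return p['position'],R.from_quat(p['rotation']).apply(d/np.linalg.norm(d))
def onz(n,u,v,z,st=None):
    o,d=ray(n,u,v,st); return o+d*(z-o[2])/d[2]
def proj(n,P,st=None):
    p=bot.camera_params(n); f=f_of(p); P=np.asarray(P,float)
    if n=='wrist':
        T=p['tool_from_camera']; q=R.from_quat(st['tool_rot']).inv().apply(P-st['tool_pos']); c=T[:3,:3].T@(q-T[:3,3])
        r=np.hypot(c[0],c[1]); th=np.arctan2(r,c[2]); return np.array([p['cx']+f*th*c[0]/r,p['cy']+f*th*c[1]/r])
    c=R.from_quat(p['rotation']).inv().apply(P-p['position']); return np.array([p['cx']+f*c[0]/c[2],p['cy']+f*c[1]/c[2]])
def todelta(pos,quat,st=None):
    st=st or bot.observe(); Rt=R.from_quat(st['tool_rot'])
    return Rt.inv().apply(np.asarray(pos)-st['tool_pos']), (Rt.inv()*R.from_quat(quat)).as_rotvec()
def down(phi):
    # tool pointing down, tool z (jaw axis) at angle phi from world x
    y=np.array([0,0,-1.]); z=np.array([np.cos(phi),np.sin(phi),0]); x=np.cross(y,z)
    return R.from_matrix(np.column_stack([x,y,z])).as_quat()
E
python3 - <<'E'
from h import *
s=bot.observe(); print(R.from_quat(s['tool_rot']).as_matrix().round(3))
im=cv2.imread('pics/top0.png'); c=im[160:260,60:460]
cv2.imwrite('pics/topcrop.png',cv2.resize(c[:, 155:],None,fx=3.2,fy=3.2,interpolation=cv2.INTER_CUBIC))
for n,u,v,z in [('bin ul',358,173,.032),('bin lr',446,246,.032),('tray ul',136,184,.018),('tray lr',208,232,.018),('btn',313,234,.026),('orange',331,232,.034)]:
    print(n,onz('top',u,v,z).round(4))
E
```

```text
[[-0.971 -0.    -0.238]
 [ 0.238 -0.001 -0.971]
 [-0.    -1.     0.001]]
bin ul [ 0.5708 -0.1974  0.032 ]
bin lr [ 0.3956 -0.4087  0.032 ]
tray ul [0.5376 0.3588 0.018 ]
tray lr [0.4196 0.1718 0.018 ]
btn [ 0.419  -0.0888  0.026 ]
orange [ 0.4244 -0.132   0.034 ]
```

View pics/topcrop.png

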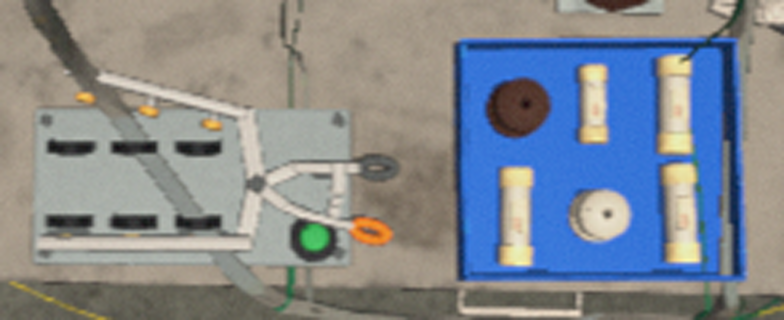

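Run:
```python
from h import *
d,r=todelta([0.38,0.2,0.33],down(-np.pi/2)); print(d.round(3),r.round(4))
for u,v,z in [(400,155,.12),(400,155,0),(400,125,.15),(300,140,.1)]: print(u,v,z,onz('top',u,v,z).round(3))
```

```text
[-0.321 -0.099  0.265] [-1.400e-03 -2.408e-01  1.000e-04]
400 155 0.12 [ 0.597 -0.276  0.12 ]
400 155 0 [ 0.624 -0.309  0.   ]
400 125 0.15 [ 0.656 -0.269  0.15 ]
300 140 0.1 [ 0.634 -0.052  0.1  ]
```

Emit:
play_rows(deltas=[[-0.03, -0.02, 0.02, 0, -0.05, 0, 1], [-0.06, -0.04, 0.04, 0, -0.1, 0, 1], [-0.09, -0.06, 0.06, 0, -0.15, 0, 1], [-0.12, -0.08, 0.08, 0, -0.2, 0, 1], [-0.15, -0.1, 0.1, 0, -0.241, 0, 1]])

```text
time: 0.57
tool_pos: [0.2536, 0.3996, 0.3321]
tool_rot: [0.001, -0.707, 0.707, -0.001]
force: [1.1, 0.8, 0.8]
gripper_width: 0.0852
```

Emit:
play_rows(deltas=[[-0.02, 0, 0.035, 0, 0, 0, 1], [-0.04, 0, 0.07, 0, 0, 0, 1], [-0.06, 0, 0.105, 0, 0, 0, 1], [-0.08, 0, 0.14, 0, 0, 0, 1], [-0.1, 0, 0.175, 0, 0, 0, 1]])

```text
time: 0.98
tool_pos: [0.3533, 0.2243, 0.3313]
tool_rot: [-0.0, 0.707, -0.707, 0.0]
force: [1.8, 0.2, -0.8]
gripper_width: 0.0854
```

```bash
cat > look.py <<'E'
import sys
from h import *
n=sys.argv[1]; s=bot.observe(); print(s['tool_pos'].round(4),s['q'].round(2),s['force'].round(1),s['time'])
im=bot.read_camera('wrist'); cv2.imwrite(f'pics/{n}.png',im)
import pickle; pickle.dump(dict(tool_pos=s['tool_pos'],tool_rot=s['tool_rot']),open(f'pics/{n}.pkl','wb'))
E
python3 look.py w1
```

```text
[0.3533 0.2243 0.3313] [ 0.94 -0.02  0.04 -0.   -1.63  0.63] [ 1.8  0.2 -0.8] 0.9833
```

View pics/w1.png

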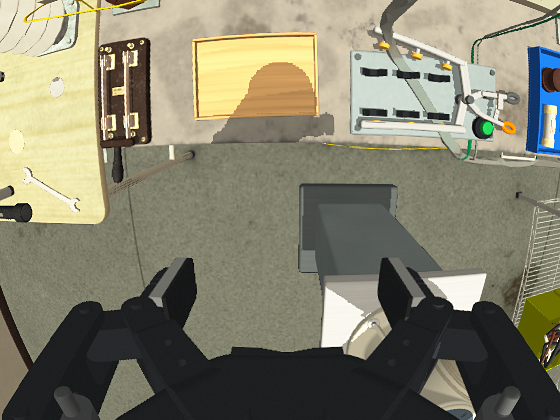

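Run:
```python
from h import *; import pickle
im=cv2.imread('pics/w1.png'); cv2.imwrite('pics/w1c.png',cv2.resize(im[0:170,330:560],None,fx=3.4,fy=3.4,interpolation=cv2.INTER_CUBIC))
st=pickle.load(open('pics/w1.pkl','rb'))
for z in (0,.05,.1,.2,.3):
    print(z,[onz('top',u,v,z)[:2].round(3) for u,v in [(228,165),(243,190),(262,209),(277,225)]],[onz('wrist',u,v,z,st)[:2].round(3) for u,v in [(390,40),(405,75),(430,100),(447,135)]])
im=cv2.imread('pics/side0.png'); cv2.imwrite('pics/s0c.png',cv2.resize(im[140:340,180:420],None,fx=3,fy=3,interpolation=cv2.INTER_CUBIC))
```

```text
0 [array([0.593, 0.13 ]), array([0.529, 0.089]), array([0.481, 0.04 ]), array([0.441, 0.001])] [array([0.54 , 0.072]), array([0.487, 0.049]), array([0.453, 0.006]), array([ 0.4  , -0.027])]
0.05 [array([0.583, 0.122]), array([0.522, 0.083]), array([0.476, 0.036]), array([ 0.438, -0.001])] [array([0.527, 0.088]), array([0.481, 0.067]), array([0.45 , 0.029]), array([ 0.403, -0.001])]
0.1 [array([0.573, 0.114]), array([0.515, 0.078]), array([0.472, 0.033]), array([ 0.436, -0.002])] [array([0.515, 0.104]), array([0.474, 0.086]), array([0.447, 0.052]), array([0.406, 0.026])]
0.2 [array([0.553, 0.098]), array([0.501, 0.066]), array([0.463, 0.026]), array([ 0.43 , -0.005])] [array([0.491, 0.137]), array([0.461, 0.123]), array([0.441, 0.098]), array([0.411, 0.079])]
0.3 [array([0.533, 0.083]), array([0.487, 0.054]), array([0.454, 0.019]), array([ 0.425, -0.008])] [array([0.467, 0.169]), array([0.448, 0.16 ]), array([0.435, 0.144]), array([0.416, 0.132])]
```

View pics/w1c.png

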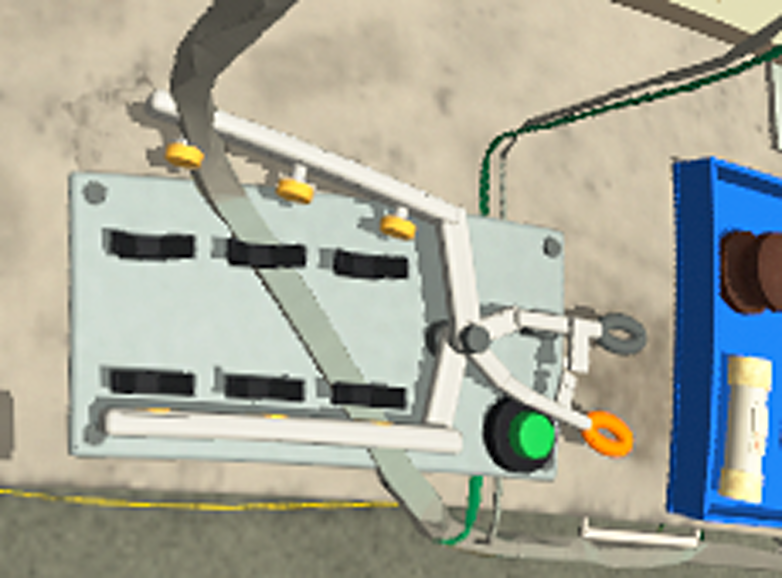

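View pics/s0c.png

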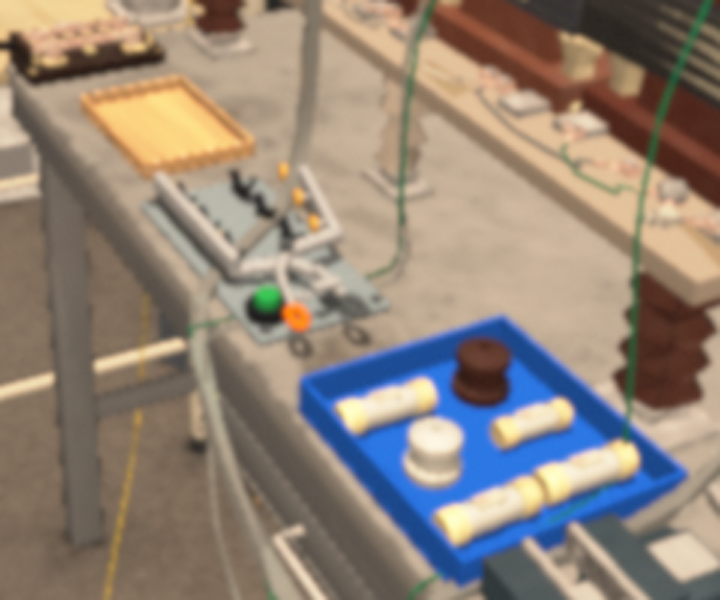

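Emit:
play_rows(deltas=[[-0.015, 0, 0.04, 0, 0, 0, 1], [-0.03, 0, 0.08, 0, 0, 0, 1], [-0.04, 0, 0.12, 0, 0, 0, 1], [-0.05, 0, 0.16, 0, 0, 0, 1], [-0.07, 0, 0.2, 0, 0, 0, 1]])

```text
time: 1.45
tool_pos: [0.4204, 0.028, 0.3319]
tool_rot: [0.0, 0.707, -0.707, 0.001]
force: [1.3, 0.6, 0.9]
gripper_width: 0.0854
```

```bash
python3 look.py w2
```

```text
[0.4204 0.028  0.3319] [ 0.44 -0.02  0.05 -0.   -1.63  1.13] [1.3 0.6 0.9] 1.45
```

View pics/w2.png

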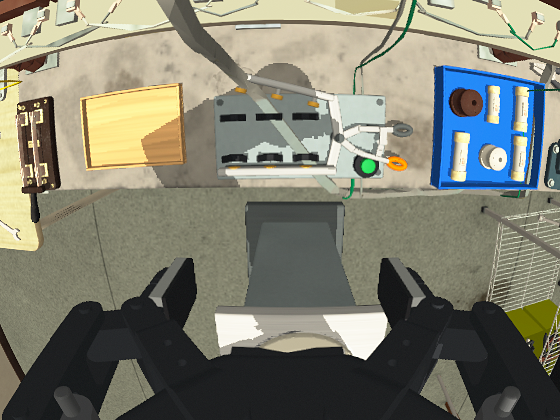

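Emit:
play_rows(deltas=[[-0.005, 0.01, 0.04, 0, 0, 0, 0.5], [-0.01, 0.02, 0.08, 0, 0, 0, 0.5], [-0.015, 0.03, 0.12, 0, 0, 0, 0.2], [-0.02, 0.04, 0.16, 0, 0, 0, 0], [-0.03, 0.05, 0.2, 0, 0, 0, 0]])

```text
time: 1.92
tool_pos: [0.4504, -0.1711, 0.2812]
tool_rot: [0.0, 0.707, -0.707, 0.0]
force: [1.9, 1.1, 0.2]
gripper_width: 0.0429
```

Emit:
play_rows(deltas=[[0, 0, 0.02, 0, 0, 0, 0], [0, 0, 0.04, 0, 0, 0, 0], [0, 0, 0.06, 0, 0, 0, 0], [0, 0, 0.08, 0, 0, 0, 0], [0, 0, 0.08, 0, 0, 0, 0]])

```text
time: 2.33
tool_pos: [0.4507, -0.2516, 0.2805]
tool_rot: [-0.0, -0.707, 0.707, 0.002]
force: [-0.6, -0.2, -0.5]
gripper_width: 0.0426
```

```bash
python3 look.py w3
```

```text
[ 0.4507 -0.2516  0.2805] [-0.2   0.18  0.13  0.   -1.53  1.77] [-0.6 -0.2 -0.5] 2.3333
```

View pics/w3.png

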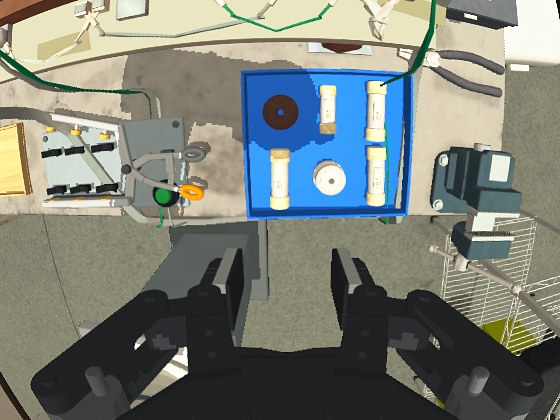

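```bash
cat > fuses.py <<'E'
import sys,pickle
from h import *
n=sys.argv[1]; roi=list(map(int,sys.argv[2:6])); z=float(sys.argv[6]) if len(sys.argv)>6 else .0165
im=cv2.imread(f'pics/{n}.png'); st=pickle.load(open(f'pics/{n}.pkl','rb'))
hsv=cv2.cvtColor(im,cv2.COLOR_BGR2HSV); B,G,Rr=[im[:,:,i].astype(int) for i in range(3)]
m=((Rr>B+5)&(Rr>95)).astype(np.uint8)*255
k=np.zeros_like(m); x0,y0,x1,y1=roi; k[y0:y1,x0:x1]=255; m&=k
m=cv2.morphologyEx(m,cv2.MORPH_OPEN,np.ones((5,5),np.uint8))
cs,_=cv2.findContours(m,cv2.RETR_EXTERNAL,cv2.CHAIN_APPROX_NONE)
out=im.copy()
for c in cs:
    if cv2.contourArea(c)<150: continue
    P=np.array([onz('wrist',p[0][0]+.0,p[0][1],z,st)[:2] for p in c]).astype(np.float32)
    (cx,cy),(w,h),a=cv2.minAreaRect(P*1000); 
    if w<h: w,h,a=h,w,a+90
    print(c[:,0].mean(0).round(0),'center mm',round(cx,1),round(cy,1),'len',round(w,1),'wid',round(h,1),'axis ang deg from X',round((a+90)%180-90,1))
    cv2.drawContours(out,[c],-1,(0,0,255),1)
cv2.imwrite(f'pics/{n}_f.png',out[max(0,y0-20):y1+20,max(0,x0-20):x1+20])
E
python3 fuses.py w3 245 72 408 214
```

```text
[329. 177.] center mm 439.1 -305.1 len 41.9 wid 40.4 axis ang deg from X 0.5
[279. 178.] center mm 436.0 -242.0 len 78.6 wid 23.9 axis ang deg from X -0.8
[376. 175.] center mm 440.5 -367.7 len 78.1 wid 24.4 axis ang deg from X 2.7
[327. 109.] center mm 525.8 -302.1 len 60.4 wid 18.9 axis ang deg from X 0.6
[376. 111.] center mm 526.1 -363.7 len 76.1 wid 24.4 axis ang deg from X 0.4
```

Run:
```python
import cv2
im=cv2.imread('pics/w3_f.png'); cv2.imwrite('pics/w3_f2.png',cv2.resize(im,None,fx=3,fy=3))
im=cv2.imread('pics/w2.png'); cv2.imwrite('pics/w2c.png',cv2.resize(im[60:210,195:425],None,fx=3.4,fy=3.4,interpolation=cv2.INTER_CUBIC))
```

```text
(no output)
```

View pics/w3_f2.png

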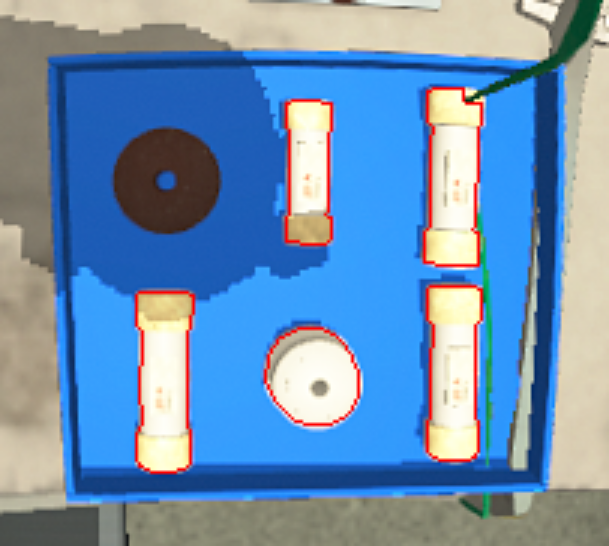

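View pics/w2c.png

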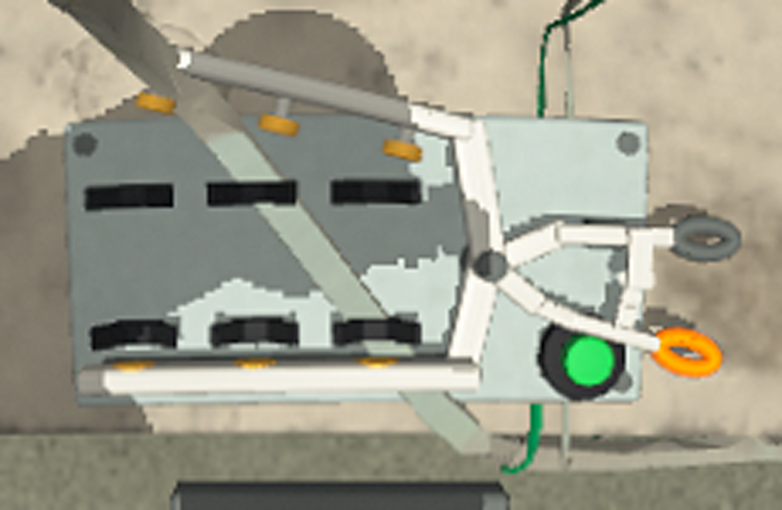

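Run:
```python
from h import *; import pickle
st=pickle.load(open('pics/w2.pkl','rb'))
def w(a,b,z): return onz('wrist',195+(a-1.2)/3.4,60+(b-1.2)/3.4,z,st)
# corners: jig (x,y): TL far-left(62,176) TR far-right(62,-74) BR(-62,-74) BL(-62,176)
J=np.array([[62,176],[62,-74],[-62,-74],[-62,176]])/1e3
P=np.array([w(*c,.008)[:2] for c in [(66,122),(648,120),(640,402),(78,402)]])
Jc,Pc=J.mean(0),P.mean(0); H=(J-Jc).T@(P-Pc); th=np.arctan2(H[0,1]-H[1,0],H[0,0]+H[1,1])
Rm=np.array([[np.cos(th),-np.sin(th)],[np.sin(th),np.cos(th)]]); o=Pc-Rm@Jc
print('yaw',th,'origin',o,'resid mm',((J@Rm.T+o-P)*1e3).round(1).tolist())
for nm,c,z,j in [('btn',(590,360),.026,(-40,-44)),('fixedloop',(707,240),.034,(13,-92)),('pivot',(490,265),.035,(0,0)),('orange',(688,352),.034,(-35,-92)),
  ('cr0 top',(376,190),.030,(29,45)),('cr1',(252,194),.030,(29,95)),('cr2',(130,195),.030,(29,145)),('cr0b',(376,333),.03,(-29,45)),('cr1b',(254,334),.03,(-29,95)),('cr2b',(134,334),.03,(-29,145))]:
    q=w(*c,z)[:2]; print(nm,q.round(4),'in jig mm',((q-o)@Rm*1e3).round(1),j)
# tray corners
for (u,v) in [(81,97),(181,83),(185,164),(91,171)]: print('tray',onz('wrist',u,v,.018,st)[:2].round(4))
st=pickle.load(open('pics/w3.pkl','rb'))
for (u,v) in [(241,71),(411,75),(408,215),(248,218)]: print('bin',onz('wrist',u,v,.032,st)[:2].round(4))
for (u,v) in [(163,197),(192,192),(195,155)]: print('btn,or,fx',onz('wrist',u,v,.03,st)[:2].round(4))
```

```text
yaw 0.00973407115880474 origin [ 0.45920692 -0.04283069] resid mm [[1.2, 1.4], [0.3, -1.9], [0.0, -1.2], [-1.5, 1.7]]
btn [ 0.4191 -0.0874] in jig mm [-40.5 -44.2] (-40, -44)
fixedloop [ 0.4721 -0.1338] in jig mm [ 12. -91.] (13, -92)
pivot [ 0.4584 -0.0421] in jig mm [-0.8  0.7] (0, 0)
orange [ 0.4249 -0.128 ] in jig mm [-35.2 -84.9] (-35, -92)
cr0 top [0.4875 0.0034] in jig mm [28.7 46. ] (29, 45)
cr1 [0.4858 0.0526] in jig mm [27.5 95.2] (29, 95)
cr2 [0.4863 0.1016] in jig mm [ 28.5 144.2] (29, 145)
cr0b [0.4296 0.0029] in jig mm [-29.1  46. ] (-29, 45)
cr1b [0.4292 0.0522] in jig mm [-29.1  95.3] (-29, 95)
cr2b [0.4296 0.1013] in jig mm [-28.2 144.4] (-29, 145)
tray [0.5363 0.3549]
tray [0.5389 0.1789]
tray [0.4205 0.1771]
tray [0.4151 0.3451]
bin [ 0.5722 -0.1977]
bin [ 0.5736 -0.4051]
bin [ 0.3925 -0.4122]
bin [ 0.3896 -0.202 ]
btn,or,fx [ 0.4175 -0.089 ]
btn,or,fx [ 0.4238 -0.1302]
btn,or,fx [ 0.4713 -0.1374]
```

Emit:
play_rows(deltas=[[0.003, 0.04, -0.002, 0, 0, 0, -0.2], [0.007, 0.08, -0.005, 0, 0, 0, -0.2], [0.011, 0.12, -0.008, 0, 0, 0, -0.2], [0.0147, 0.16, -0.0096, 0, 0, 0, -0.2], [0.0147, 0.19, -0.0096, 0, 0, 0, -0.2]])

```text
time: 2.8
tool_pos: [0.4342, -0.2378, 0.0885]
tool_rot: [-0.001, 0.708, -0.706, -0.001]
force: [0.9, 0.3, 0.3]
gripper_width: 0.034
```

```bash
python3 look.py w4
```

```text
[ 0.4342 -0.2378  0.0885] [-0.18  0.24 -0.29 -0.   -1.04  1.76] [0.9 0.3 0.3] 2.8
```

View pics/w4.png

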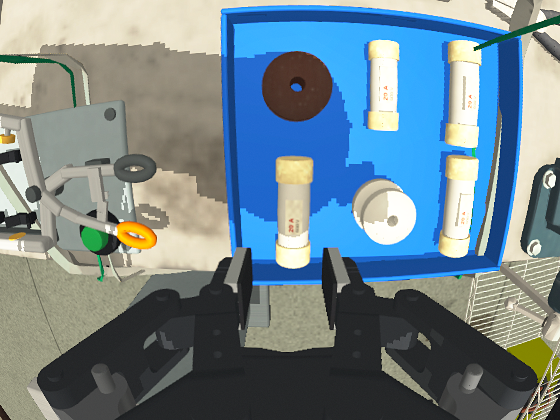

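```bash
python3 fuses.py w4 236 20 505 272; python3 -c "
from h import *
s=bot.observe();print(s['tool_pos'],s['time'])"
```

```text
[336. 260.] center mm 400.7 -274.3 len 22.0 wid 8.1 axis ang deg from X 17.7
[487. 224.] center mm 426.1 -398.9 len 51.5 wid 7.5 axis ang deg from X -2.3
[385. 212.] center mm 437.8 -306.0 len 50.2 wid 40.0 axis ang deg from X 49.3
[293. 210.] center mm 435.6 -242.2 len 81.5 wid 24.1 axis ang deg from X -0.5
[456. 205.] center mm 439.7 -367.7 len 82.2 wid 28.7 axis ang deg from X 2.6
[496. 155.] center mm 482.4 -397.7 len 39.3 wid 6.8 axis ang deg from X -1.3
[461.  94.] center mm 526.6 -363.8 len 78.6 wid 28.6 axis ang deg from X -0.1
[381.  83.] center mm 526.1 -301.7 len 61.8 wid 20.8 axis ang deg from X 0.1
[ 0.43129304 -0.23652302  0.08328695] 2.85
```

Emit:
play_rows(deltas=[[0, 0, 0, 0, 0, 0, -0.2], [0, 0, 0, 0, 0, 0, -0.2], [0, 0, 0, 0, 0, 0, -0.2]])

```text
time: 3.1
tool_pos: [0.4384, -0.24, 0.0941]
tool_rot: [-0.001, -0.707, 0.708, -0.002]
force: [0.5, -0.2, 0.5]
gripper_width: 0.0339
```

Emit:
play_rows(deltas=[[0, 0, 0, 0, 0, 0, -0.2], [0, 0, 0, 0, 0, 0, -0.2]])

```text
time: 3.27
tool_pos: [0.4376, -0.2398, 0.0932]
tool_rot: [-0.001, -0.707, 0.707, -0.001]
force: [-0.1, 0.2, -1.1]
gripper_width: 0.0341
```

```bash
python3 -c "
from h import *
s=bot.observe();print(s['tool_pos'],s['time'],s['joint_vel'].round(3))"
```

```text
[ 0.43759643 -0.23982602  0.09322659] 3.2667 [-0.002  0.005 -0.014 -0.002  0.005 -0.001]
```

Emit:
play_rows(deltas=[[0.0016, 0.03, 0.0022, 0, 0, 0, -0.2], [0.0016, 0.055, 0.0022, 0, 0, 0, -0.2], [0.0016, 0.075, 0.0022, 0, 0, 0, -0.2], [0.0016, 0.085, 0.0022, 0, 0, 0, -0.2], [0.0016, 0.085, 0.0022, 0, 0, 0, -0.2]])

```text
time: 3.68
tool_pos: [0.4335, -0.2414, 0.0049]
tool_rot: [-0.001, 0.707, -0.707, -0.001]
force: [-0.0, 0.3, -0.1]
gripper_width: 0.0346
```

Emit:
play_rows(deltas=[[0, 0, 0, 0, 0, 0, -0.2], [0, 0, 0, 0, 0, 0, -1], [0, 0, 0, 0, 0, 0, -1], [0, 0, 0, 0, 0, 0, -1], [0, 0, 0, 0, 0, 0, -1]])

```text
time: 4.1
tool_pos: [0.436, -0.2422, 0.008]
tool_rot: [-0.001, -0.707, 0.708, -0.001]
force: [-0.9, -0.2, 6.9]
gripper_width: 0.0203
```

Emit:
play_rows(deltas=[[0, -0.01, 0, 0, 0, 0, -1], [0, -0.035, 0, 0, 0, 0, -1], [0, -0.065, 0, 0, 0, 0, -1], [0, -0.09, 0, 0, 0, 0, -1], [0, -0.1, 0, 0, 0, 0, -1]])

```text
time: 4.52
tool_pos: [0.4366, -0.2425, 0.1106]
tool_rot: [-0.002, -0.706, 0.708, -0.002]
force: [0.6, -0.0, -1.4]
gripper_width: 0.0204
```

```bash
python3 look.py w5
```

```text
[ 0.4366 -0.2425  0.1106] [-0.19  0.22 -0.25  0.   -1.09  1.76] [ 0.6 -0.  -1.4] 4.5167
```

View pics/w5.png

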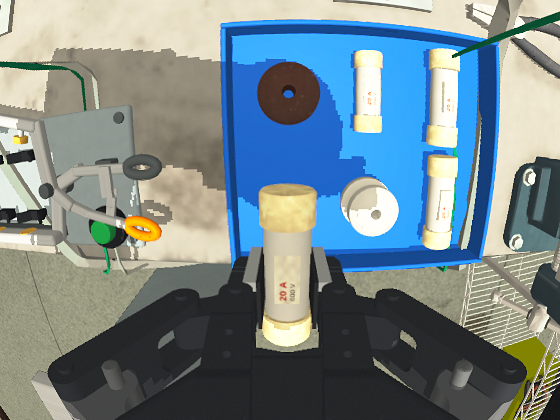

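Run:
```python
from h import *; import pickle
im=cv2.imread('pics/w2.png'); a=cv2.resize(im[0:110,150:300],None,fx=4,fy=4)
im=cv2.imread('pics/top0.png'); b=cv2.resize(im[50:230,190:290],None,fx=3,fy=3)
c=np.zeros((max(a.shape[0],b.shape[0]),a.shape[1]+b.shape[1],3),np.uint8); c[:a.shape[0],:a.shape[1]]=a; c[:b.shape[0],a.shape[1]:]=b; cv2.imwrite('pics/hose.png',c[:, :]) ; print(c.shape)
```

```text
(540, 900, 3)
```

View pics/hose.png

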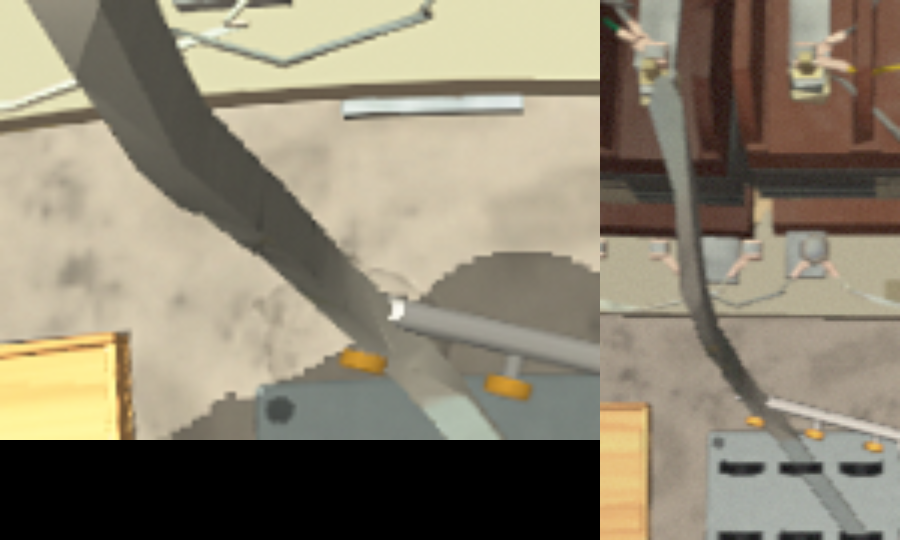

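Run:
```python
from h import *; import pickle
st=pickle.load(open('pics/w2.pkl','rb'))
W=[(150+a/4,b/4) for a,b in [(70,30),(140,100),(190,165),(260,220),(340,300),(440,400)]]
T=[(190+(a-600)/3,50+b/3) for a,b in [(668,100),(685,200),(695,290),(712,330),(745,385),(790,430),(850,510)]]
def curve(P):
    P=np.array(P); t=np.linspace(0,1,300); s=np.linspace(0,1,len(P)); return np.column_stack([np.interp(t,s,P[:,0]),np.interp(t,s,P[:,1])])
Wc,Tc=curve(W),curve(T)
for z in np.arange(0,.5,.03):
    A=np.array([onz('wrist',u,v,z,st)[:2] for u,v in Wc]); B=np.array([onz('top',u,v,z)[:2] for u,v in Tc])
    D=np.linalg.norm(A[:,None]-B[None],axis=2); i,j=np.unravel_index(D.argmin(),D.shape)
    if D.min()<.004: print(round(z,2),A[i].round(3),round(D.min()*1000,1))
```

```text
0.09 [0.541 0.092] 3.3
0.12 [0.537 0.087] 1.7Traceback (most recent call last):
  File "<stdin>", line 9, in <module>
  File "h.py", line 13, in onz
    o,d=ray(n,u,v,st); return o+d*(z-o[2])/d[2]
        ~~~^^^^^^^^^^
  File "h.py", line 6, in ray
    p=bot.camera_params(n); f=f_of(p); a,b=(u-p['cx']),(v-p['cy'])
ValueError: time passes only in moves, steps and waits
```

```bash
python3 - <<'E'
s=open('h.py').read()
s=s.replace("def f_of","_C={}\ndef CP(n):\n    if n not in _C: _C[n]=bot.camera_params(n)\n    return _C[n]\ndef f_of",1).replace("p=bot.camera_params(n)","p=CP(n)")
open('h.py','w').write(s)
E
cat > see.py <<'E'
# quick top view crop of work area
import sys
from h import *
n=sys.argv[1]; im=bot.read_camera('top'); cv2.imwrite(f'pics/{n}.png',im)
cv2.imwrite(f'pics/{n}c.png',cv2.resize(im[160:260,120:460],None,fx=2.3,fy=2.3,interpolation=cv2.INTER_CUBIC))
E
```

```text
(no output)
```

Emit:
play_rows(deltas=[[-0.004, 0, -0.03, 0, 0, 0, -1], [-0.008, 0, -0.07, 0, 0, 0, -1], [-0.012, 0, -0.11, 0, 0, 0, -1], [-0.016, 0, -0.15, 0, 0, 0, -1], [-0.02, 0, -0.19, 0, 0, 0, -1]])

```text
time: 4.98
tool_pos: [0.454, -0.05, 0.1061]
tool_rot: [0.0, 0.707, -0.707, -0.0]
force: [1.5, 0.8, -0.0]
gripper_width: 0.0204
```

Emit:
play_rows(deltas=[[0, 0, -0.04, 0, 0, 0, -1], [0, 0, -0.08, 0, 0, 0, -1], [0, 0, -0.12, 0, 0, 0, -1], [0, 0, -0.145, 0, 0, 0, -1], [0, 0, -0.15, 0, 0, 0, -1]])

```text
time: 5.4
tool_pos: [0.4544, 0.1018, 0.1061]
tool_rot: [-0.001, 0.707, -0.707, 0.001]
force: [0.0, -0.7, -1.0]
gripper_width: 0.0202
```

Emit:
play_rows(deltas=[[0, 0, 0, 0, 0, 0, -1], [0, 0, 0, 0, 0, 0, -1], [0, 0, 0, 0, 0, 0, -1]])

```text
time: 5.65
tool_pos: [0.4543, 0.0973, 0.1062]
tool_rot: [-0.0, -0.707, 0.707, 0.001]
force: [-0.5, -1.3, -1.4]
gripper_width: 0.0207
```

```bash
python3 look.py w6
```

```text
[0.4543 0.0973 0.1062] [ 0.55  0.17 -0.33 -0.   -1.07  1.02] [-0.5 -1.3 -1.4] 5.65
```

View pics/w6.png

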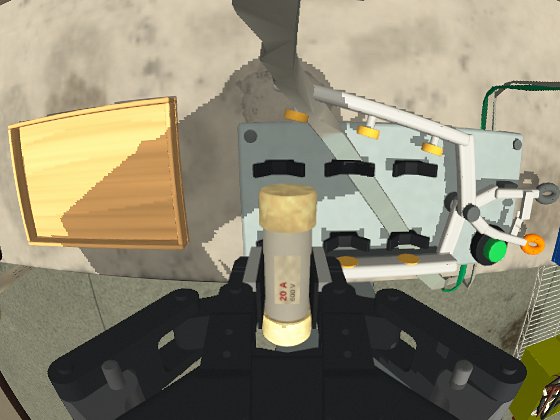

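Run:
```python
from h import *; import pickle
st=pickle.load(open('pics/w6.pkl','rb'))
for u,v in [(278,168),(348,168),(415,168),(346,242),(408,241)]: print(onz('wrist',u,v,.027,st)[:2].round(4))
for u,v in [(488,250),]: print('btn',onz('wrist',u,v,.026,st)[:2].round(4))
for u,v in [(250,136),(517,144)]: print('screw',onz('wrist',u,v,.009,st)[:2].round(4))
for u,v in [(287,185),(287,345)]: print('fuse end',onz('wrist',u,v,.1062+.0085+.011,st)[:2].round(4))
for u,v in [(10,126),(175,97),(187,247),(27,245)]: print('tray',onz('wrist',u,v,.018,st)[:2].round(4))
```

```text
[0.4872 0.1033]
[0.4875 0.0547]
[0.4886 0.0043]
[0.4319 0.0532]
[0.4316 0.0036]
btn [ 0.4197 -0.077 ]
screw [0.5082 0.1243]
screw [ 0.5113 -0.1055]
fuse end [0.4979 0.0972]
fuse end [0.4193 0.0972]
tray [0.5345 0.3536]
tray [0.5394 0.178 ]
tray [0.4232 0.1768]
tray [0.4164 0.3575]
```

Emit:
play_rows(deltas=[[-0.0047, 0.015, -0.0052, 0, 0, 0, -1], [-0.0047, 0.03, -0.0052, 0, 0, 0, -1], [-0.0047, 0.04, -0.0052, 0, 0, 0, -1], [-0.0047, 0.045, -0.0052, 0, 0, 0, -1], [-0.0047, 0.045, -0.0052, 0, 0, 0, -1]])

```text
time: 6.12
tool_pos: [0.4586, 0.1022, 0.0604]
tool_rot: [0.0, -0.707, 0.708, 0.001]
force: [-0.7, -1.1, -0.7]
gripper_width: 0.0199
```

Emit:
play_rows(deltas=[[0, 0, 0, 0, 0, 0, -1], [0, 0, 0, 0, 0, 0, -1]])

```text
time: 6.28
tool_pos: [0.46, 0.1033, 0.0622]
tool_rot: [0.001, 0.707, -0.707, 0.0]
force: [1.0, 0.0, 0.4]
gripper_width: 0.0204
```

```bash
python3 look.py w7
```

```text
[0.46   0.1033 0.0622] [ 0.55  0.23 -0.39  0.   -0.95  1.02] [1.  0.  0.4] 6.2833
```

View pics/w7.png

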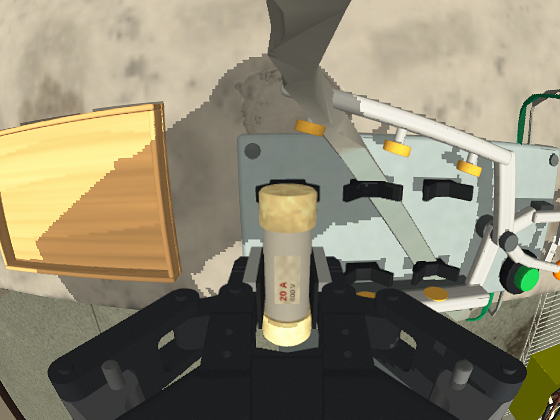

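Emit:
play_rows(deltas=[[0.0005, 0.012, 0.0005, 0, 0, 0, -1], [0.0005, 0.024, 0.0005, 0, 0, 0, -1], [0.0005, 0.033, 0.0005, 0, 0, 0, -1], [0.0005, 0.037, 0.0005, 0, 0, 0, -1], [0.0005, 0.037, 0.0005, 0, 0, 0, -1]])

```text
time: 6.75
tool_pos: [0.4584, 0.1027, 0.0239]
tool_rot: [0.001, -0.707, 0.707, 0.0]
force: [0.4, 0.3, -0.7]
gripper_width: 0.0208
```

Emit:
play_rows(deltas=[[0, 0, 0, 0, 0, 0, -1], [0, 0, 0, 0, 0, 0, -1]])

```text
time: 6.92
tool_pos: [0.4594, 0.1031, 0.0251]
tool_rot: [0.0, 0.707, -0.707, 0.001]
force: [1.0, 0.9, -0.8]
gripper_width: 0.0202
```

Emit:
play_rows(deltas=[[0, 0.002, 0, 0, 0, 0, -1], [0, 0.0035, 0, 0, 0, 0, -1], [0, 0.0035, 0, 0, 0, 0, -1]])

```text
time: 7.17
tool_pos: [0.4596, 0.103, 0.0219]
tool_rot: [0.0, 0.707, -0.707, 0.001]
force: [-0.8, -0.8, 5.5]
gripper_width: 0.0202
```

Contact with the V's (5.5 N). Release and rise.

Emit:
play_rows(deltas=[[0, 0, 0, 0, 0, 0, -0.5], [0, 0, 0, 0, 0, 0, -0.3], [0, 0, 0, 0, 0, 0, -0.2], [0, 0, 0, 0, 0, 0, -0.2], [0, -0.01, 0, 0, 0, 0, -0.2]])

```text
time: 7.58
tool_pos: [0.4574, 0.1023, 0.0294]
tool_rot: [0.001, -0.707, 0.708, 0.001]
force: [-0.1, -0.2, 0.5]
gripper_width: 0.034
```

Emit:
play_rows(deltas=[[0, -0.02, 0, 0, 0, 0, -0.2], [0, -0.05, 0, 0, 0, 0, -0.2], [0, -0.08, 0, 0, 0, 0, -0.2], [0, -0.1, 0, 0, 0, 0, -0.2], [0, -0.1, 0, 0, 0, 0, -0.2]])

```text
time: 8.0
tool_pos: [0.4615, 0.104, 0.1355]
tool_rot: [0.003, 0.708, -0.706, 0.003]
force: [0.6, -0.5, 0.5]
gripper_width: 0.0344
```

```bash
python3 look.py w8
```

```text
[0.4615 0.104  0.1355] [ 0.56  0.15 -0.27  0.   -1.14  1.02] [ 0.6 -0.5  0.5] 8.0
```

View pics/w8.png

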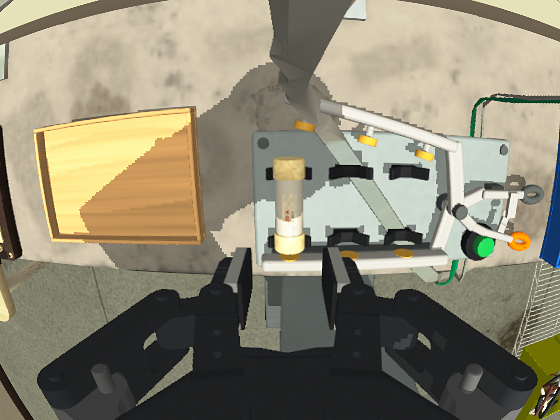

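Emit:
play_rows(deltas=[[0.002, 0, 0.035, 0, 0, 0, -0.2], [0.004, 0, 0.075, 0, 0, 0, -0.2], [0.006, 0, 0.115, 0, 0, 0, -0.2], [0.008, 0, 0.155, 0, 0, 0, -0.2], [0.01, 0, 0.195, 0, 0, 0, -0.2]])

```text
time: 8.47
tool_pos: [0.4477, -0.0936, 0.1299]
tool_rot: [-0.001, 0.707, -0.707, -0.0]
force: [1.5, 0.4, 0.4]
gripper_width: 0.0342
```

Emit:
play_rows(deltas=[[0.002, 0, 0.04, 0, 0, 0, -0.2], [0.004, 0, 0.08, 0, 0, 0, -0.2], [0.006, 0, 0.12, 0, 0, 0, -0.2], [0.008, 0, 0.16, 0, 0, 0, -0.2], [0.01, 0, 0.2, 0, 0, 0, -0.2]])

```text
time: 8.88
tool_pos: [0.4379, -0.2937, 0.1296]
tool_rot: [-0.001, 0.708, -0.707, -0.001]
force: [1.4, 0.1, 0.5]
gripper_width: 0.0337
```

Emit:
play_rows(deltas=[[0, 0, 0.03, 0, 0, 0, -0.2], [0, 0, 0.06, 0, 0, 0, -0.2], [0, 0, 0.07, 0, 0, 0, -0.2], [0, 0, 0.07, 0, 0, 0, -0.2], [0, 0, 0.07, 0, 0, 0, -0.2]])

```text
time: 9.3
tool_pos: [0.4383, -0.3617, 0.1295]
tool_rot: [-0.0, 0.708, -0.707, -0.001]
force: [-0.1, 1.0, -0.5]
gripper_width: 0.0339
```

```bash
python3 look.py w9
```

```text
[ 0.4383 -0.3617  0.1295] [-0.42  0.34 -0.03 -0.   -1.2   1.99] [-0.1  1.  -0.5] 9.3
```

View pics/w9.png

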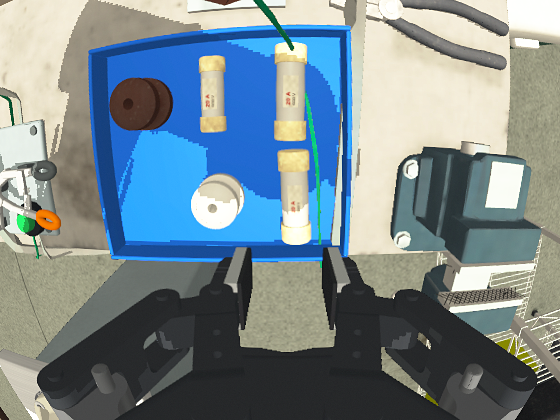

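```bash
python3 fuses.py w9 100 35 345 246
python3 - <<'E'
from h import *; import pickle
st=pickle.load(open('pics/w9.pkl','rb'))
for z in (0,.05,.1): print([onz('wrist',u,v,z,st)[:2].round(3) for u,v in [(392,180),(398,250),(430,270)]])
E
```

```text
[336. 229.] center mm 413.2 -402.6 len 27.2 wid 7.3 axis ang deg from X 0.3
[223. 191.] center mm 448.9 -308.6 len 37.9 wid 24.4 axis ang deg from X 74.2
[294. 195.] center mm 440.1 -367.7 len 80.7 wid 24.3 axis ang deg from X 2.4
[212.  94.] center mm 526.0 -302.9 len 60.9 wid 20.7 axis ang deg from X -0.1
[290.  91.] center mm 526.0 -364.0 len 77.0 wid 24.3 axis ang deg from X -0.6
[117.  39.] center mm 580.1 -218.4 len 38.9 wid 9.2 axis ang deg from X 80.0
[array([ 0.453, -0.454]), array([ 0.385, -0.467]), array([ 0.361, -0.506])]
[array([ 0.463, -0.437]), array([ 0.408, -0.448]), array([ 0.389, -0.479])]
[array([ 0.474, -0.42 ]), array([ 0.431, -0.428]), array([ 0.416, -0.453])]
```

Emit:
play_rows(deltas=[[-0.0037, 0.03, 0.006, 0, -0.042, 0, -0.2], [-0.0037, 0.06, 0.006, 0, -0.042, 0, -0.2], [-0.0037, 0.08, 0.006, 0, -0.042, 0, -0.2], [-0.0037, 0.085, 0.006, 0, -0.042, 0, -0.2], [-0.0037, 0.085, 0.006, 0, -0.042, 0, -0.2]])

```text
time: 9.77
tool_pos: [0.4419, -0.3665, 0.0447]
tool_rot: [-0.017, 0.708, -0.706, 0.014]
force: [-1.2, -0.4, 0.2]
gripper_width: 0.0344
```

Emit:
play_rows(deltas=[[0, 0, 0, 0, 0, 0, -0.2], [0, 0, 0, 0, 0, 0, -0.2]])

```text
time: 9.93
tool_pos: [0.4439, -0.3683, 0.0479]
tool_rot: [0.014, -0.706, 0.708, -0.016]
force: [0.3, -0.7, 0.3]
gripper_width: 0.0339
```

Emit:
play_rows(deltas=[[0.0015, 0.015, 0, 0, 0, 0, -0.2], [0.0015, 0.03, 0, 0, 0, 0, -0.2], [0.0015, 0.039, 0, 0, 0, 0, -0.2], [0.0015, 0.039, 0, 0, 0, 0, -0.2], [0.0015, 0.039, 0, 0, 0, 0, -0.2]])

```text
time: 10.35
tool_pos: [0.4415, -0.3684, 0.0077]
tool_rot: [0.015, -0.707, 0.707, -0.015]
force: [0.9, 0.6, 1.2]
gripper_width: 0.034
```

Emit:
play_rows(deltas=[[0, 0, 0, 0, 0, 0, -0.2], [0, 0, 0, 0, 0, 0, -1], [0, 0, 0, 0, 0, 0, -1], [0, 0, 0, 0, 0, 0, -1], [0, 0, 0, 0, 0, 0, -1]])

```text
time: 10.77
tool_pos: [0.442, -0.3688, 0.0083]
tool_rot: [0.014, -0.706, 0.708, -0.016]
force: [-0.3, 1.3, 6.1]
gripper_width: 0.0204
```

Emit:
play_rows(deltas=[[0, -0.01, 0, 0, 0, 0, -1], [0, -0.035, 0, 0, 0, 0, -1], [0, -0.065, 0, 0, 0.02, 0, -1], [0, -0.09, 0, 0, 0.042, 0, -1], [0, -0.1, 0, 0, 0.042, 0, -1]])

```text
time: 11.18
tool_pos: [0.4426, -0.3693, 0.1115]
tool_rot: [-0.002, -0.706, 0.708, -0.002]
force: [0.6, -0.8, 0.7]
gripper_width: 0.0204
```

```bash
python3 look.py w10
```

```text
[ 0.4426 -0.3693  0.1115] [-0.42  0.37 -0.05  0.   -1.15  1.99] [ 0.6 -0.8  0.7] 11.1833
```

View pics/w10.png

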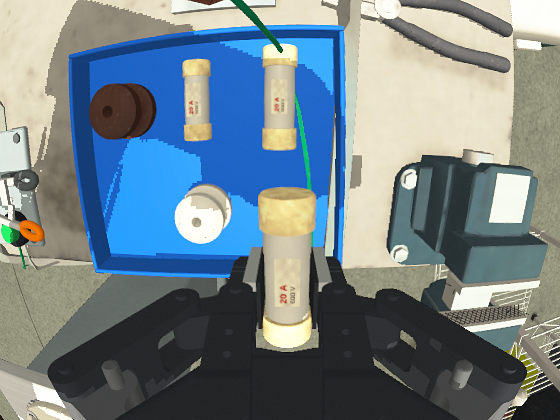

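Emit:
play_rows(deltas=[[-0.003, 0, -0.035, 0, 0, 0, -1], [-0.006, 0, -0.075, 0, 0, 0, -1], [-0.009, 0, -0.115, 0, 0, 0, -1], [-0.012, 0, -0.155, 0, 0, 0, -1], [-0.014, 0, -0.195, 0, 0, 0, -1]])

```text
time: 11.65
tool_pos: [0.4541, -0.1713, 0.1059]
tool_rot: [-0.001, 0.707, -0.707, -0.001]
force: [1.2, -0.7, -0.7]
gripper_width: 0.0204
```

Emit:
play_rows(deltas=[[0, 0, -0.04, 0, 0, 0, -1], [0, 0, -0.08, 0, 0, 0, -1], [0, 0, -0.12, 0, 0, 0, -1], [0, 0, -0.16, 0, 0, 0, -1], [0, 0, -0.195, 0, 0, 0, -1]])

```text
time: 12.07
tool_pos: [0.4538, 0.024, 0.1062]
tool_rot: [-0.001, 0.707, -0.707, -0.0]
force: [0.7, -0.1, -1.3]
gripper_width: 0.0204
```

Emit:
play_rows(deltas=[[0, 0, -0.02, 0, 0, 0, -1], [0, 0, -0.03, 0, 0, 0, -1], [0, 0, -0.03, 0, 0, 0, -1], [0, 0, -0.03, 0, 0, 0, -1], [0, 0, -0.03, 0, 0, 0, -1]])

```text
time: 12.48
tool_pos: [0.4547, 0.0509, 0.1065]
tool_rot: [0.0, -0.707, 0.707, 0.001]
force: [-0.3, -0.2, -0.5]
gripper_width: 0.0207
```

Emit:
play_rows(deltas=[[-0.0048, 0.015, -0.002, 0, 0, 0, -1], [-0.0048, 0.035, -0.002, 0, 0, 0, -1], [-0.0048, 0.05, -0.002, 0, 0, 0, -1], [-0.0048, 0.055, -0.002, 0, 0, 0, -1], [-0.0048, 0.055, -0.002, 0, 0, 0, -1]])

```text
time: 12.9
tool_pos: [0.4588, 0.0524, 0.0508]
tool_rot: [0.001, -0.707, 0.708, 0.002]
force: [-0.8, -0.3, -0.3]
gripper_width: 0.0204
```

Emit:
play_rows(deltas=[[0, 0, 0, 0, 0, 0, -1], [0, 0, 0, 0, 0, 0, -1]])

```text
time: 13.07
tool_pos: [0.4607, 0.0537, 0.053]
tool_rot: [0.001, 0.707, -0.707, 0.001]
force: [0.2, -0.0, 0.1]
gripper_width: 0.0202
```

```bash
python3 look.py w11
```

```text
[0.4607 0.0537 0.053 ] [ 0.46  0.23 -0.42  0.   -0.92  1.11] [ 0.2 -0.   0.1] 13.0667
```

View pics/w11.png

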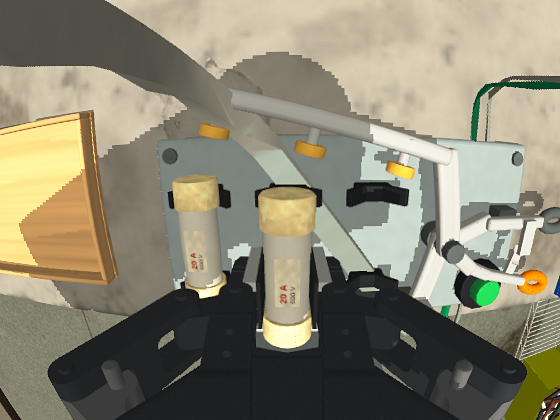

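Emit:
play_rows(deltas=[[0.001, 0.012, 0, 0, 0, 0, -1], [0.001, 0.022, 0, 0, 0, 0, -1], [0.001, 0.028, 0, 0, 0, 0, -1], [0.001, 0.03, 0, 0, 0, 0, -1], [0.001, 0.031, 0, 0, 0, 0, -1]])

```text
time: 13.53
tool_pos: [0.4591, 0.0531, 0.0221]
tool_rot: [0.0, -0.706, 0.708, -0.001]
force: [-3.3, -4.8, 11.6]
gripper_width: 0.0201
```

Emit:
play_rows(deltas=[[0, 0, 0, 0, 0, 0, -1], [0, 0, 0, 0, 0, 0, -0.5], [0, 0, 0, 0, 0, 0, -0.3], [0, 0, 0, 0, 0, 0, -0.2], [0, 0, 0, 0, 0, 0, -0.2]])

```text
time: 13.95
tool_pos: [0.4593, 0.0543, 0.0212]
tool_rot: [0.0, 0.707, -0.707, 0.0]
force: [0.7, 0.1, -0.3]
gripper_width: 0.0342
```

Emit:
play_rows(deltas=[[0, -0.01, 0, 0, 0, 0, -0.2], [0, -0.03, 0, 0, 0, 0, -0.2], [0, -0.06, 0, 0, 0, 0, -0.2], [0, -0.09, 0, 0, 0, 0, -0.2], [0, -0.1, 0, 0, 0, 0, -0.2]])

```text
time: 14.37
tool_pos: [0.4613, 0.0546, 0.1253]
tool_rot: [0.002, 0.708, -0.706, 0.003]
force: [0.9, 1.4, -0.1]
gripper_width: 0.0342
```

```bash
python3 look.py w12
```

```text
[0.4613 0.0546 0.1253] [ 0.46  0.15 -0.31  0.   -1.11  1.11] [ 0.9  1.4 -0.1] 14.3667
```

View pics/w12.png

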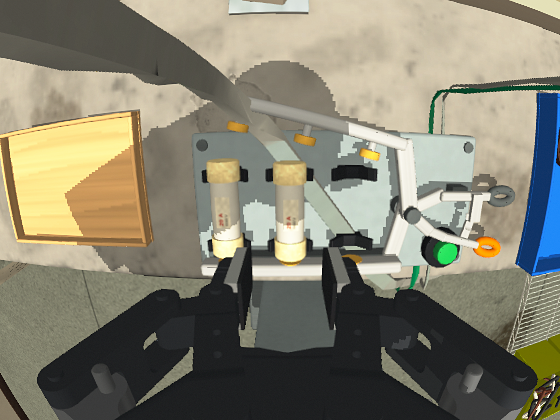

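Emit:
play_rows(deltas=[[0, -0.01, 0.035, 0, 0, 0, -0.2], [-0.005, -0.02, 0.075, 0, 0, 0, -0.2], [-0.01, -0.03, 0.115, 0, 0, 0, -0.2], [-0.02, -0.04, 0.155, 0, 0, 0, -0.2], [-0.03, -0.04, 0.195, 0, 0, 0, -0.2]])

```text
time: 14.83
tool_pos: [0.49, -0.1426, 0.1629]
tool_rot: [-0.001, -0.707, 0.707, -0.002]
force: [1.9, 1.2, 0.4]
gripper_width: 0.0343
```

Emit:
play_rows(deltas=[[-0.002, 0, 0.04, 0, 0, 0, -0.2], [-0.004, 0, 0.08, 0, 0, 0, -0.2], [-0.006, 0, 0.12, 0, 0, 0, -0.2], [-0.008, 0, 0.16, 0, 0, 0, -0.2], [-0.01, 0, 0.2, 0, 0, 0, -0.2]])

```text
time: 15.25
tool_pos: [0.4987, -0.3426, 0.1603]
tool_rot: [-0.0, 0.707, -0.707, 0.0]
force: [2.3, 0.4, 0.5]
gripper_width: 0.034
```

Emit:
play_rows(deltas=[[0, 0, 0.02, 0, 0, 0, -0.2], [0, 0, 0.02, 0, 0, 0, -0.2], [0, 0, 0.02, 0, 0, 0, -0.2], [0, 0, 0.02, 0, 0, 0, -0.2]])

```text
time: 15.58
tool_pos: [0.4989, -0.3604, 0.1603]
tool_rot: [-0.0, 0.707, -0.707, -0.0]
force: [0.7, 0.4, -0.3]
gripper_width: 0.0341
```

```bash
python3 look.py w13;  python3 - <<'E'
from h import *; import pickle
for n,u,v in [('w3',330,50),('w9',233,8)]:
    pass
st=pickle.load(open('pics/w3.pkl','rb'))
for z in (.05,.1,.15,.2,.25): print(z,onz('wrist',287,46,z,st)[:2].round(3),onz('top',380,155,z)[:2].round(3))
E
```

```text
[ 0.4989 -0.3604  0.1603] [-0.37  0.41  0.15 -0.   -1.31  1.94] [ 0.7  0.4 -0.3] 15.5833
0.05 [ 0.598 -0.252] [ 0.612 -0.247]
0.1 [ 0.588 -0.252] [ 0.601 -0.236]
0.15 [ 0.578 -0.252] [ 0.589 -0.225]
0.2 [ 0.568 -0.252] [ 0.578 -0.214]
0.25 [ 0.557 -0.252] [ 0.566 -0.203]
```

View pics/w13.png

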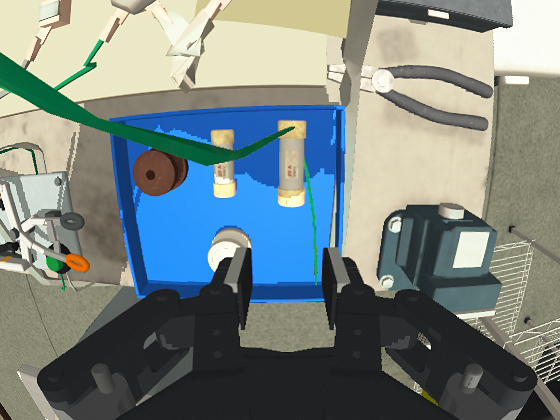

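Run:
```python
from h import *; import pickle
im=cv2.imread('pics/top0.png'); b=cv2.resize(im[0:200,390:470],None,fx=4,fy=4,interpolation=cv2.INTER_CUBIC); 
im=cv2.imread('pics/side0.png'); a=cv2.resize(im[140:340,370:470],None,fx=4,fy=4,interpolation=cv2.INTER_CUBIC)
cv2.imwrite('pics/wire.png',cv2.resize(np.hstack([a,b]),None,fx=.75,fy=.75))
```

```text
(no output)
```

View pics/wire.png

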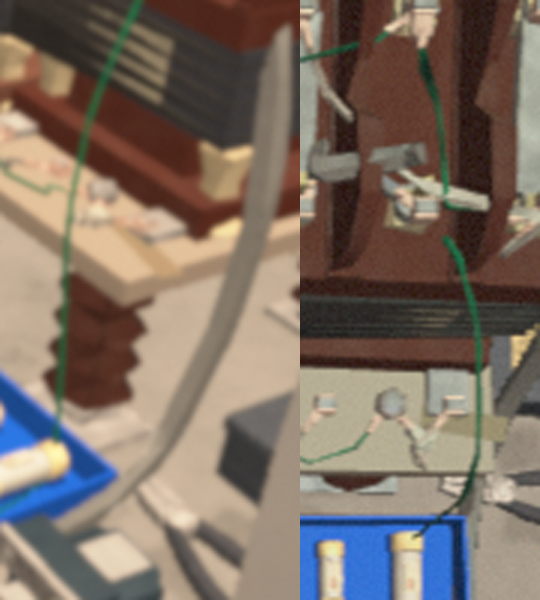

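Run:
```python
from h import *
T=[(428.3,179),(436,173),(445,163.3),(450,133),(449,110),(439,80)]
S=[(389,286.7),(390,273),(392.7,230),(396,200),(403,167),(416,140)]
def curve(P,n=200):
    P=np.array(P); s=np.r_[0,np.cumsum(np.linalg.norm(np.diff(P,axis=0),axis=1))]; t=np.linspace(0,s[-1],n); return np.column_stack([np.interp(t,s,P[:,0]),np.interp(t,s,P[:,1])])
Tc=curve(T,15); Sc=curve(S,400)
SR=[ray('side',*p) for p in Sc]
for p in Tc:
    o,d=ray('top',*p); best=None
    for o2,d2 in SR:
        n=np.cross(d,d2); D=abs((o2-o)@n)/np.linalg.norm(n)
        if best is None or D<best[0]:
            A=np.column_stack([d,-d2]); t=np.linalg.lstsq(A,o2-o,rcond=None)[0]; best=(D,o+d*t[0])
    print(p.round(0),best[1].round(3),round(best[0]*1e3,1))
```

```text
[428. 179.] [ 0.558 -0.367  0.036] 1.0
[434. 174.] [ 0.558 -0.36   0.098] 0.0
[440. 169.] [ 0.559 -0.35   0.159] 0.1
[445. 163.] [ 0.561 -0.343  0.206] 0.1
[446. 155.] [ 0.57  -0.334  0.238] 0.1
[448. 148.] [ 0.578 -0.326  0.263] 0.1
[449. 140.] [ 0.587 -0.32   0.286] 0.0
[450. 133.] [ 0.597 -0.317  0.3  ] 0.0
[450. 125.] [ 0.608 -0.312  0.312] 0.1
[449. 117.] [ 0.618 -0.307  0.323] 0.2
[449. 109.] [ 0.63  -0.305  0.328] 6.1
[446. 102.] [ 0.644 -0.301  0.327] 13.5
[444.  95.] [ 0.657 -0.297  0.327] 21.0
[441.  87.] [ 0.67  -0.293  0.327] 28.5
[439.  80.] [ 0.683 -0.289  0.327] 36.0
```

Emit:
play_rows(deltas=[[0, 0.01, 0.001, 0, 0, 0.1, -0.2], [0, 0.03, 0.002, 0, 0, 0.2, -0.2], [-0.01, 0.05, 0.0038, 0, 0, 0.3, -0.2], [-0.02, 0.07, 0.0038, 0, 0, 0.3, -0.2], [-0.0246, 0.08, 0.0038, 0, 0, 0.3, -0.2]])

```text
time: 16.05
tool_pos: [0.5224, -0.363, 0.0793]
tool_rot: [0.105, 0.7, -0.699, 0.105]
force: [0.3, 0.3, -0.3]
gripper_width: 0.0343
```

Emit:
play_rows(deltas=[[0, 0, 0, 0, 0, 0, -0.2], [0, 0, 0, 0, 0, 0, -0.2], [0, 0, 0, 0, 0, 0, -0.2]])

```text
time: 16.3
tool_pos: [0.5247, -0.3646, 0.0823]
tool_rot: [-0.105, -0.699, 0.699, -0.107]
force: [0.4, 0.4, -0.6]
gripper_width: 0.034
```

```bash
python3 look.py w14; python3 fuses.py w14 100 35 345 276
python3 - <<'E'
from h import *
s=bot.observe(); print(todelta([.5235,-.3642,.0105],s['tool_rot'],s)[0].round(4), R.from_quat(s['tool_rot']).as_matrix().round(3).tolist())
E
```

```text
[ 0.5247 -0.3646  0.0823] [-0.44  0.37 -0.1  -0.17 -0.83  2.11] [ 0.4  0.4 -0.6] 16.3
[337. 261.] center mm 514.7 -399.7 len 21.7 wid 7.7 axis ang deg from X 17.4
[236. 262.] center mm 514.5 -329.4 len 20.5 wid 7.6 axis ang deg from X -16.1
[199. 239.] center mm 529.4 -302.9 len 51.6 wid 20.7 axis ang deg from X -0.1
[286. 231.] center mm 534.4 -364.4 len 58.1 wid 24.0 axis ang deg from X 0.1
[221.  97.] center mm 634.8 -303.0 len 210.9 wid 117.2 axis ang deg from X 85.3
[ 0.0225  0.0684 -0.0006] [[-0.955, 0.297, 0.001], [-0.002, -0.001, -1.0], [-0.297, -0.955, 0.001]]
```

View pics/w14.png

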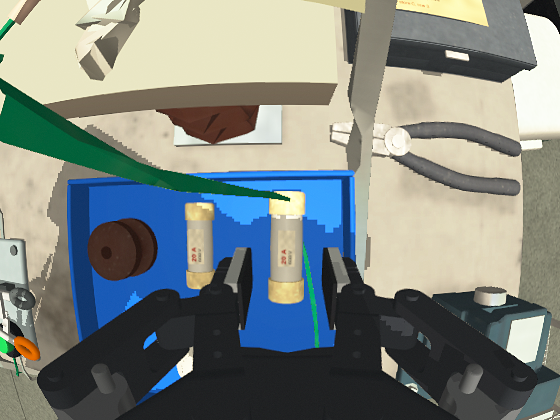

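Emit:
play_rows(deltas=[[0.008, 0.022, 0, 0, 0, 0, -0.2], [0.015, 0.045, 0, 0, 0, 0, -0.2], [0.02, 0.06, 0, 0, 0, 0, -0.2], [0.0225, 0.068, 0, 0, 0, 0, -0.2], [0.0225, 0.068, 0, 0, 0, 0, -0.2]])

```text
time: 16.77
tool_pos: [0.5215, -0.3642, 0.0081]
tool_rot: [0.105, 0.7, -0.699, 0.105]
force: [-0.4, 0.4, -0.3]
gripper_width: 0.0342
```

Emit:
play_rows(deltas=[[0, 0, 0, 0, 0, 0, -0.2], [0, 0, 0, 0, 0, 0, -0.2]])

```text
time: 16.93
tool_pos: [0.5232, -0.3653, 0.0112]
tool_rot: [-0.106, -0.698, 0.7, -0.107]
force: [0.3, -0.0, 0.7]
gripper_width: 0.034
```

Emit:
play_rows(deltas=[[0, 0.001, 0, 0, 0, 0, -1], [0, 0.001, 0, 0, 0, 0, -1], [0, 0.001, 0, 0, 0, 0, -1], [0, 0.001, 0, 0, 0, 0, -1], [0, 0.001, 0, 0, 0, 0, -1]])

```text
time: 17.35
tool_pos: [0.5236, -0.3654, 0.0104]
tool_rot: [-0.106, -0.698, 0.7, -0.107]
force: [-0.8, 0.6, 5.7]
gripper_width: 0.0202
```

Emit:
play_rows(deltas=[[-0.003, -0.0095, 0, 0, 0, 0, -1], [-0.009, -0.0286, 0, 0, 0, 0, -1], [-0.018, -0.0573, 0, 0, 0, 0, -1], [-0.0267, -0.086, 0, 0, 0, 0, -1], [-0.0297, -0.0955, 0, 0, 0, 0, -1]])

```text
time: 17.77
tool_pos: [0.5242, -0.3661, 0.1144]
tool_rot: [-0.107, -0.697, 0.7, -0.108]
force: [0.3, -0.4, 0.6]
gripper_width: 0.0203
```

```bash
python3 look.py w15
```

```text
[ 0.5242 -0.3661  0.1144] [-0.44  0.34 -0.07 -0.16 -0.89  2.1 ] [ 0.3 -0.4  0.6] 17.7667
```

View pics/w15.png

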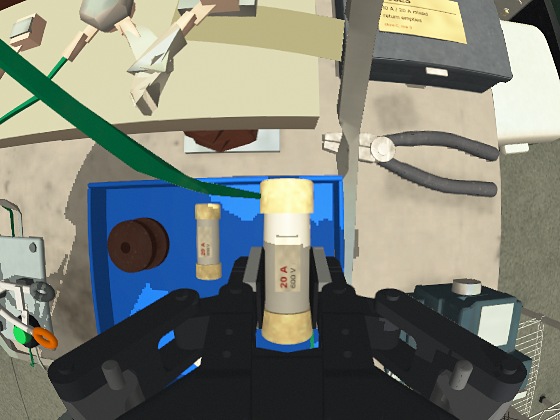

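Emit:
play_rows(deltas=[[0.028, -0.009, -0.01, 0, 0, 0, -1], [0.045, -0.014, -0.04, 0, 0, 0, -1], [0.055, -0.017, -0.075, 0, 0, 0, -1], [0.0627, -0.0195, -0.115, 0, 0, 0, -1], [0.0627, -0.0195, -0.155, 0, 0, 0, -1]])

```text
time: 18.23
tool_pos: [0.4546, -0.2086, 0.1081]
tool_rot: [0.106, 0.699, -0.699, 0.104]
force: [1.2, 0.0, -0.4]
gripper_width: 0.0202
```

Emit:
play_rows(deltas=[[0, 0, -0.04, 0, 0, 0, -1], [0, 0, -0.08, 0, 0, 0, -1], [0, 0, -0.12, 0, 0, 0, -1], [0, 0, -0.16, 0, 0, 0, -1], [0, 0, -0.195, 0, 0, 0, -1]])

```text
time: 18.65
tool_pos: [0.4559, -0.0127, 0.1086]
tool_rot: [0.106, 0.699, -0.699, 0.106]
force: [0.9, -0.3, -0.7]
gripper_width: 0.02
```

Emit:
play_rows(deltas=[[0, 0, -0.015, 0, 0, 0, -1], [0, 0, -0.015, 0, 0, 0, -1], [0, 0, -0.015, 0, 0, 0, -1], [0, 0, -0.015, 0, 0, 0, -1]])

```text
time: 18.98
tool_pos: [0.4564, -0.0, 0.1083]
tool_rot: [-0.105, -0.699, 0.699, -0.105]
force: [-0.5, 1.1, -0.3]
gripper_width: 0.0198
```

```bash
python3 look.py w16
python3 - <<'E'
from h import *
s=bot.observe(); print(todelta([.4588,.003,.055],s['tool_rot'],s)[0].round(4), R.from_quat(s['tool_rot']).as_matrix().round(3).tolist())
E
```

```text
[ 0.4564 -0.      0.1083] [ 0.45 -0.05 -0.69  0.21 -0.67  0.98] [-0.5  1.1 -0.3] 18.9833
[ 0.0136  0.0516 -0.0033] [[-0.955, 0.295, -0.001], [0.001, -0.0, -1.0], [-0.295, -0.955, 0.0]]
```

View pics/w16.png

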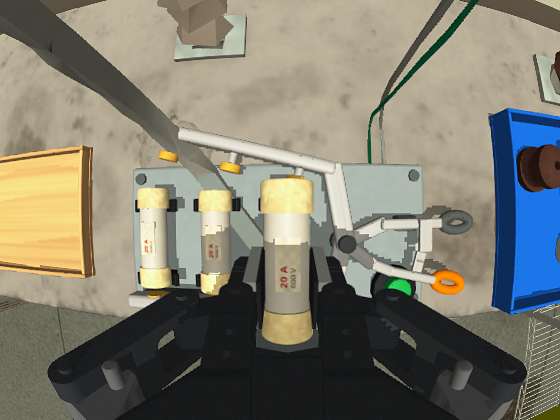

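Emit:
play_rows(deltas=[[0.004, 0.015, -0.0033, 0, 0, 0, -1], [0.009, 0.033, -0.0033, 0, 0, 0, -1], [0.0125, 0.046, -0.0033, 0, 0, 0, -1], [0.0136, 0.0516, -0.0033, 0, 0, 0, -1], [0.0136, 0.0516, -0.0033, 0, 0, 0, -1]])

```text
time: 19.45
tool_pos: [0.4581, 0.0022, 0.0538]
tool_rot: [-0.105, -0.699, 0.7, -0.104]
force: [-1.2, 0.5, -0.6]
gripper_width: 0.0204
```

Emit:
play_rows(deltas=[[0, 0, 0, 0, 0, 0, -1], [0, 0, 0, 0, 0, 0, -1]])

```text
time: 19.62
tool_pos: [0.4598, 0.0035, 0.0561]
tool_rot: [0.106, 0.699, -0.699, 0.106]
force: [0.0, 0.3, -0.2]
gripper_width: 0.0203
```

```bash
python3 look.py w17
python3 - <<'E'
from h import *
s=bot.observe(); print(todelta([.4588,.003,.0265],s['tool_rot'],s)[0].round(4))
E
```

```text
[0.4598 0.0035 0.0561] [ 0.44  0.03 -0.79  0.28 -0.48  0.9 ] [ 0.   0.3 -0.2] 19.6167
[0.0098 0.0281 0.0007]
```

View pics/w17.png

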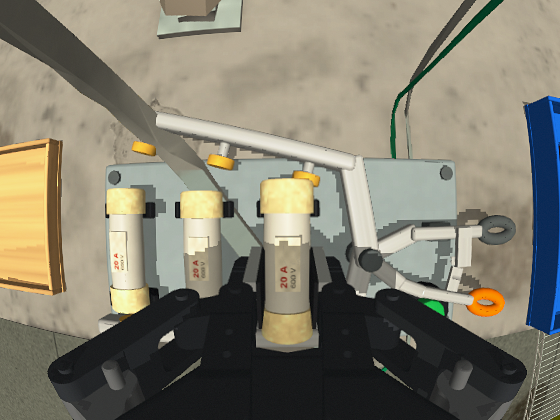

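Emit:
play_rows(deltas=[[0.0035, 0.01, 0, 0, 0, 0, -1], [0.007, 0.02, 0, 0, 0, 0, -1], [0.009, 0.0265, 0, 0, 0, 0, -1], [0.0098, 0.028, 0, 0, 0, 0, -1], [0.0098, 0.028, 0, 0, 0, 0, -1]])

```text
time: 20.08
tool_pos: [0.458, 0.0035, 0.0257]
tool_rot: [-0.106, -0.699, 0.699, -0.106]
force: [0.3, -0.4, -0.9]
gripper_width: 0.0202
```

Emit:
play_rows(deltas=[[0, 0, 0, 0, 0, 0, -1], [0, 0, 0, 0, 0, 0, -1]])

```text
time: 20.25
tool_pos: [0.4586, 0.0039, 0.0264]
tool_rot: [0.106, 0.699, -0.699, 0.106]
force: [-0.6, -0.2, -0.8]
gripper_width: 0.0205
```

Down 2.5 mm more (world z), then release.

Emit:
play_rows(deltas=[[0.0004, 0.0012, 0, 0, 0, 0, -1], [0.0007, 0.0024, 0, 0, 0, 0, -1], [0.0007, 0.0024, 0, 0, 0, 0, -1], [0.0007, 0.0024, 0, 0, 0, 0, -1]])

```text
time: 20.58
tool_pos: [0.459, 0.0034, 0.0245]
tool_rot: [-0.106, -0.699, 0.699, -0.107]
force: [-1.8, -6.3, 9.5]
gripper_width: 0.0205
```

Emit:
play_rows(deltas=[[0, 0, 0, 0, 0, 0, -0.45], [0, 0, 0, 0, 0, 0, -0.35], [0, 0, 0, 0, 0, 0, -0.35], [0, 0, 0, 0, 0, 0, -0.35]])

```text
time: 20.92
tool_pos: [0.458, 0.0037, 0.023]
tool_rot: [0.106, 0.699, -0.699, 0.106]
force: [0.5, -0.1, 0.1]
gripper_width: 0.0279
```

Emit:
play_rows(deltas=[[-0.003, -0.0095, 0, 0, 0, 0, -0.35], [-0.009, -0.0286, 0, 0, 0, 0, -0.35], [-0.018, -0.0573, 0, 0, 0, 0, -0.35], [-0.0267, -0.086, 0, 0, 0, 0, -0.35], [-0.0297, -0.0955, 0, 0, 0, 0, -0.35]])

```text
time: 21.33
tool_pos: [0.4604, 0.0048, 0.1276]
tool_rot: [0.107, 0.7, -0.698, 0.108]
force: [1.5, -0.1, -0.3]
gripper_width: 0.0279
```

Emit:
play_rows(deltas=[[0, -0.02, 0, 0, 0, -0.1, -0.35], [0, -0.04, 0, 0, 0, -0.2, -0.35], [0, -0.06, 0, 0, 0, -0.3, -0.35], [0, -0.06, 0, 0, 0, -0.3, -0.35], [0, -0.06, 0, 0, 0, -0.3, -0.35]])

```text
time: 21.75
tool_pos: [0.4421, 0.0041, 0.1807]
tool_rot: [0.001, 0.707, -0.707, 0.0]
force: [-0.4, 0.2, -0.7]
gripper_width: 0.0277
```

```bash
python3 look.py w18
```

```text
[0.4421 0.0041 0.1807] [ 0.37  0.06 -0.25 -0.   -1.25  1.2 ] [-0.4  0.2 -0.7] 21.75
```

View pics/w18.png

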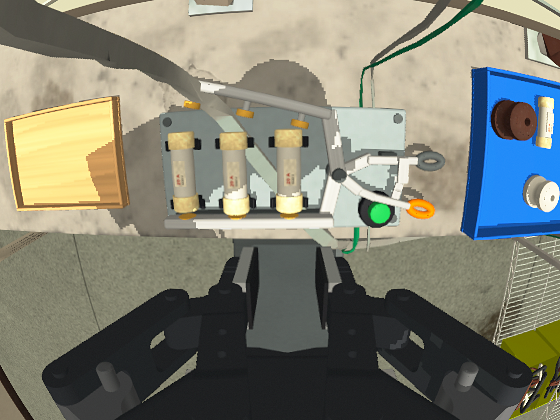

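Emit:
play_rows(deltas=[[0.01, 0, 0.03, 0, 0, 0, -1], [0.02, 0.01, 0.06, 0, 0, 0, -1], [0.03, 0.02, 0.09, 0, 0, 0, -1], [0.045, 0.04, 0.12, 0, 0, 0, -1], [0.052, 0.05, 0.138, 0, 0, 0, -1]])

```text
time: 22.22
tool_pos: [0.3844, -0.1357, 0.1275]
tool_rot: [-0.001, 0.707, -0.707, -0.001]
force: [-0.9, -0.1, -1.7]
gripper_width: 0.0001
```

Emit:
play_rows(deltas=[[0, 0, 0, 0, 0, 0, -1], [0, 0, 0, 0, 0, 0, -1], [0, 0, 0, 0, 0, 0, -1]])

```text
time: 22.47
tool_pos: [0.3881, -0.1341, 0.1301]
tool_rot: [0.0, -0.707, 0.707, -0.0]
force: [1.1, -0.3, -0.0]
gripper_width: -0.0002
```

```bash
python3 look.py w19
```

```text
[ 0.3881 -0.1341  0.1301] [ 0.05  0.04 -0.42  0.   -1.12  1.52] [ 1.1 -0.3 -0. ] 22.4667
```

View pics/w19.png

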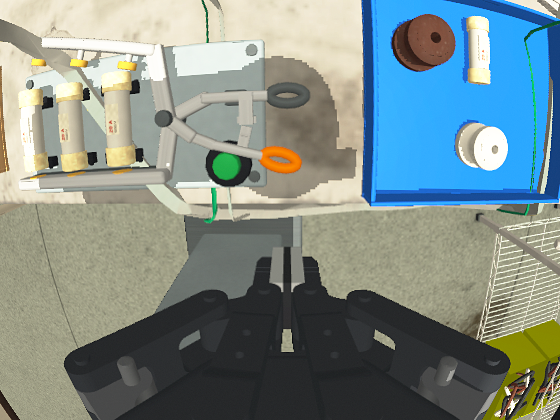

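Run:
```python
from h import *; import pickle
st=pickle.load(open('pics/w19.pkl','rb')); im=cv2.imread('pics/w19.png'); hsv=cv2.cvtColor(im,cv2.COLOR_BGR2HSV)
m=cv2.inRange(hsv,(5,170,140),(18,255,255)); m[:, :250]=0
ys,xs=np.nonzero(m); print(xs.min(),xs.max(),ys.min(),ys.max())
P=np.array([onz('wrist',u,v,.032,st)[:2] for u,v in zip(xs,ys)]); print(P.min(0).round(4),P.max(0).round(4))
print('fixed',onz('wrist',289,95,.032,st)[:2].round(4),'btn',onz('wrist',228,166,.026,st)[:2].round(4),'pivot',onz('wrist',163,118,.036,st)[:2])
```

```text
259 551 146 385
[ 0.096  -0.5471] [ 0.4343 -0.1134]
fixed [ 0.472  -0.1357] btn [ 0.4186 -0.0887] pivot [ 0.4582595  -0.04101308]
```

Emit:
play_rows(deltas=[[0.002, 0.03, -0.001, 0, 0, 0, -1], [0.002, 0.065, -0.001, 0, 0, 0, -1], [0.002, 0.09, -0.001, 0, 0, 0, -1], [0.002, 0.107, -0.001, 0, 0, 0, -1], [0.002, 0.112, -0.001, 0, 0, 0, -1]])

```text
time: 22.93
tool_pos: [0.385, -0.1325, 0.0162]
tool_rot: [-0.002, 0.707, -0.707, -0.001]
force: [-0.5, 0.4, 1.0]
gripper_width: 0.0
```

Emit:
play_rows(deltas=[[0, 0, 0, 0, 0, 0, -1], [0, 0, 0, 0, 0, 0, -1], [0, 0, 0, 0, 0, 0, -1]])

```text
time: 23.18
tool_pos: [0.3879, -0.1332, 0.0197]
tool_rot: [-0.001, -0.707, 0.707, -0.001]
force: [0.7, -0.1, 0.7]
gripper_width: -0.0
```

```bash
python3 look.py w20
```

```text
[ 0.3879 -0.1332  0.0197] [ 0.06  0.18 -0.59  0.   -0.8   1.52] [ 0.7 -0.1  0.7] 23.1833
```

View pics/w20.png

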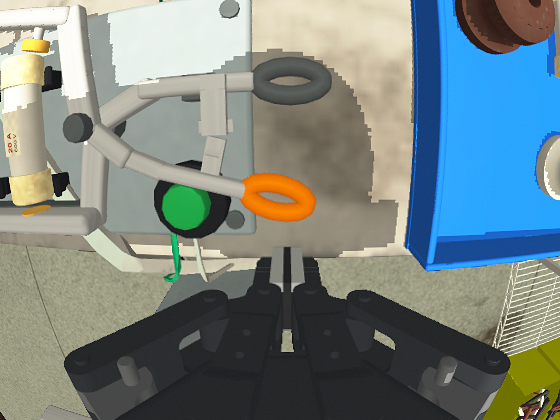

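Emit:
play_rows(deltas=[[-0.005, 0, 0, 0, 0, 0, -1], [-0.01, 0, 0, 0, 0, 0, -1], [-0.014, 0, 0, 0, 0, 0, -1], [-0.017, 0, 0, 0, 0, 0, -1], [-0.02, 0, 0, 0, 0, 0, -1]])

```text
time: 23.65
tool_pos: [0.4042, -0.1338, 0.0177]
tool_rot: [0.002, -0.707, 0.707, 0.002]
force: [-6.2, -2.5, 1.8]
gripper_width: 0.0002
```

Emit:
play_rows(deltas=[[-0.003, 0, 0, 0, 0, 0, -1], [-0.006, 0, 0, 0, 0, 0, -1], [-0.009, 0, 0, 0, 0, 0, -1], [-0.01, 0, 0, 0, 0, 0, -1]])

```text
time: 23.98
tool_pos: [0.413, -0.1342, 0.0172]
tool_rot: [0.003, -0.707, 0.707, 0.003]
force: [-7.8, -4.6, 2.3]
gripper_width: 0.0002
```

Emit:
play_rows(deltas=[[-0.002, 0, 0, 0, 0, 0, -1], [-0.004, 0, 0, 0, 0, 0, -1], [-0.006, 0, 0, 0, 0, 0, -1], [-0.007, 0, 0, 0, 0, 0, -1], [-0.007, 0, 0, 0, 0, 0, -1]])

```text
time: 24.4
tool_pos: [0.4178, -0.1346, 0.0166]
tool_rot: [0.004, -0.707, 0.708, 0.005]
force: [-10.7, -7.1, 2.2]
gripper_width: -0.0
```

```bash
python3 look.py w21
```

```text
[ 0.4178 -0.1346  0.0166] [ 0.05  0.24 -0.52  0.   -0.83  1.52] [-10.7  -7.1   2.2] 24.4
```

View pics/w21.png

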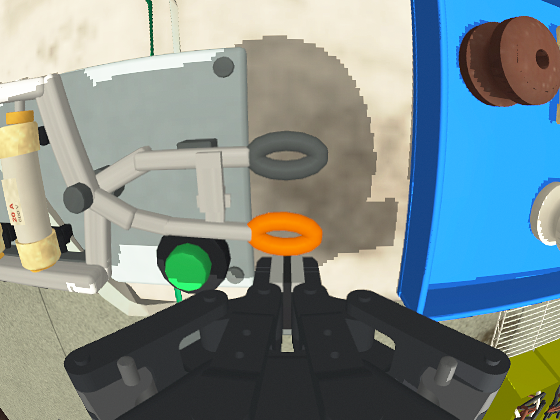

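```bash
cat > loops.py <<'E'
import sys,pickle
from h import *
n=sys.argv[1]; st=pickle.load(open(f'pics/{n}.pkl','rb')); im=cv2.imread(f'pics/{n}.png'); hsv=cv2.cvtColor(im,cv2.COLOR_BGR2HSV)
m=cv2.inRange(hsv,(5,200,150),(18,255,255)); m=cv2.morphologyEx(m,cv2.MORPH_CLOSE,np.ones((3,3),np.uint8))
cs,_=cv2.findContours(m,cv2.RETR_EXTERNAL,cv2.CHAIN_APPROX_NONE); c=max([c for c in cs if c[:,0,1].mean()<300],key=cv2.contourArea)
P=np.array([onz('wrist',p[0][0],p[0][1],.030,st)[:2] for p in c]); print('orange x',P[:,0].min().round(4),P[:,0].max().round(4),'y',P[:,1].min().round(4),P[:,1].max().round(4), 'c x jig mm', ((P[:,0].min()+P[:,0].max())/2*1e3-459).round(1))
E
python3 loops.py w20; python3 loops.py w21; python3 -c "
from h import *;import pickle
for n,p in (('w20',(292,81)),('w21',(289,157))):
    st=pickle.load(open(f'pics/{n}.pkl','rb')); print(onz('wrist',*p,.03,st))"
```

```text
orange x 0.4139 0.4343 y -0.145 -0.1134 c x jig mm -34.9
orange x 0.4291 0.4488 y -0.1492 -0.1179 c x jig mm -20.1
[ 0.47189248 -0.13512564  0.03      ]
[ 0.47163883 -0.13547186  0.03      ]
```

Emit:
play_rows(deltas=[[-0.002, 0, 0, 0, 0, 0, -1], [-0.004, 0, 0, 0, 0, 0, -1], [-0.006, 0, 0, 0, 0, 0, -1], [-0.006, 0, 0, 0, 0, 0, -1], [-0.006, 0, 0, 0, 0, 0, -1]])

```text
time: 24.87
tool_pos: [0.4224, -0.135, 0.0162]
tool_rot: [0.005, -0.706, 0.708, 0.006]
force: [-11.7, -8.8, 2.0]
gripper_width: 0.0003
```

```bash
python3 look.py w22;python3 loops.py w22
```

```text
[ 0.4224 -0.135   0.0162] [ 0.05  0.25 -0.5   0.   -0.83  1.52] [-11.7  -8.8   2. ] 24.8667
orange x 0.4334 0.4531 y -0.15 -0.1187 c x jig mm -15.7
```

Emit:
play_rows(deltas=[[-0.002, 0, 0, 0, 0, 0, -1], [-0.004, 0, 0, 0, 0, 0, -1], [-0.005, 0, 0, 0, 0, 0, -1], [-0.005, 0, 0, 0, 0, 0, -1], [-0.005, 0, 0, 0, 0, 0, -1]])

```text
time: 25.33
tool_pos: [0.4257, -0.1354, 0.0158]
tool_rot: [0.006, -0.706, 0.708, 0.007]
force: [-16.2, -9.5, 2.4]
gripper_width: -0.0003
```

```bash
python3 look.py w23;python3 loops.py w23
```

```text
[ 0.4257 -0.1354  0.0158] [ 0.05  0.26 -0.49  0.   -0.84  1.52] [-16.2  -9.5   2.4] 25.3333
orange x 0.437 0.4562 y -0.1504 -0.1192 c x jig mm -12.4
```

Emit:
play_rows(deltas=[[-0.001, 0, 0, 0, 0, 0, -1], [-0.0015, 0, 0, 0, 0, 0, -1], [-0.0015, 0, 0, 0, 0, 0, -1]])

```text
time: 25.63
tool_pos: [0.4264, -0.1355, 0.0155]
tool_rot: [0.006, -0.706, 0.708, 0.008]
force: [-17.1, -11.7, 2.6]
gripper_width: -0.0003
```

Emit:
play_rows(deltas=[[0.004, 0, 0, 0, 0, 0, -1], [0.009, 0, 0, 0, 0, 0, -1], [0.016, 0, 0, 0, 0, 0, -1], [0.024, 0, 0, 0, 0, 0, -1], [0.03, 0, 0, 0, 0, 0, -1]])

```text
time: 26.05
tool_pos: [0.4063, -0.1332, 0.0187]
tool_rot: [0.001, 0.707, -0.707, 0.001]
force: [0.4, -0.4, 0.2]
gripper_width: 0.0
```

```bash
python3 look.py w24;python3 loops.py w24
```

```text
[ 0.4063 -0.1332  0.0187] [ 0.05  0.21 -0.55 -0.   -0.81  1.52] [ 0.4 -0.4  0.2] 26.05
orange x 0.4309 0.45 y -0.1497 -0.1183 c x jig mm -18.6
```

View pics/w24.png

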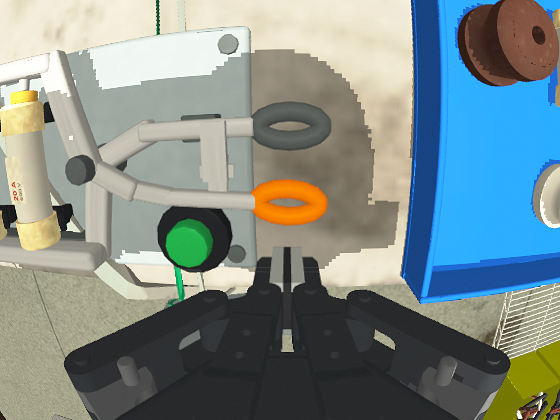

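Emit:
play_rows(deltas=[[0, 0, 0, 0, 0, 0, -1], [0, 0, 0, 0, 0, 0, -1], [0, 0, 0, 0, 0, 0, -1]])

```text
time: 26.35
tool_pos: [0.4068, -0.1333, 0.0187]
tool_rot: [-0.0, -0.707, 0.707, -0.001]
force: [0.3, -0.2, 1.0]
gripper_width: -0.0001
```

```bash
python3 look.py w25;python3 loops.py w25;  python3 -c "
from h import *;import pickle
im=cv2.imread('pics/w25.png'); cv2.imwrite('pics/w25c.png',cv2.resize(im[90:260,80:340],None,fx=3,fy=3,interpolation=cv2.INTER_CUBIC))"
```

```text
[ 0.4068 -0.1333  0.0187] [ 0.05  0.21 -0.55  0.   -0.81  1.52] [ 0.3 -0.2  1. ] 26.35
orange x 0.4309 0.4501 y -0.1498 -0.1184 c x jig mm -18.5
```

View pics/w25c.png

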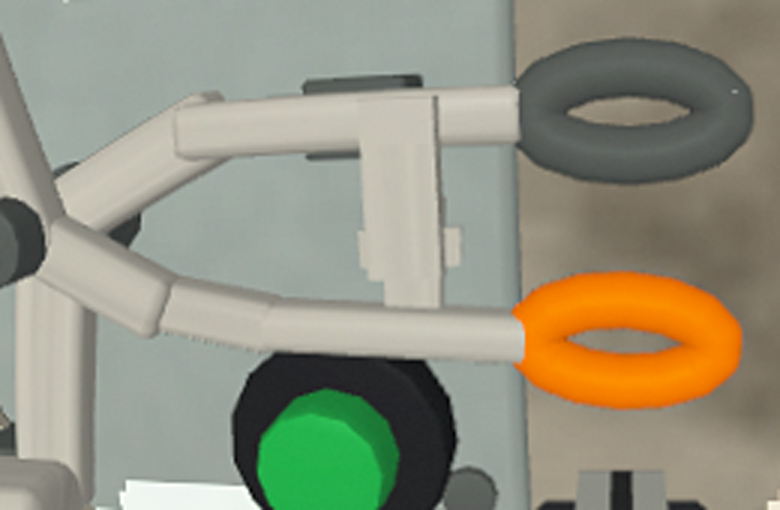

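Emit:
play_rows(deltas=[[-0.005, 0, 0, 0, 0, 0, -1], [-0.01, 0, 0, 0, 0, 0, -1], [-0.014, 0, 0, 0, 0, 0, -1], [-0.018, 0, 0, 0, 0, 0, -1], [-0.02, 0, 0, 0, 0, 0, -1]])

```text
time: 26.82
tool_pos: [0.4222, -0.1338, 0.017]
tool_rot: [0.003, -0.707, 0.707, 0.003]
force: [-9.2, -3.1, 3.2]
gripper_width: 0.0
```

Emit:
play_rows(deltas=[[-0.003, 0, 0, 0, 0, 0, -1], [-0.006, 0, 0, 0, 0, 0, -1], [-0.007, 0, 0, 0, 0, 0, -1], [-0.007, 0, 0, 0, 0, 0, -1]])

```text
time: 27.15
tool_pos: [0.4255, -0.1345, 0.0159]
tool_rot: [0.005, -0.707, 0.707, 0.006]
force: [-14.7, -4.2, 4.3]
gripper_width: -0.0003
```

```bash
python3 look.py w26;python3 loops.py w26
```

```text
[ 0.4255 -0.1345  0.0159] [ 0.05  0.26 -0.5   0.   -0.83  1.52] [-14.7  -4.2   4.3] 27.15
orange x 0.4371 0.4563 y -0.1503 -0.1191 c x jig mm -12.3
```

Emit:
play_rows(deltas=[[-0.002, 0, 0, 0, 0, 0, -1], [-0.004, 0, 0, 0, 0, 0, -1], [-0.005, 0, 0, 0, 0, 0, -1], [-0.005, 0, 0, 0, 0, 0, -1]])

```text
time: 27.53
tool_pos: [0.4277, -0.1348, 0.0151]
tool_rot: [0.007, -0.707, 0.707, 0.008]
force: [-18.2, -6.9, 4.5]
gripper_width: 0.0001
```

```bash
python3 look.py w27;python3 loops.py w27
```

```text
[ 0.4277 -0.1348  0.0151] [ 0.05  0.26 -0.49  0.   -0.84  1.52] [-18.2  -6.9   4.5] 27.5333
orange x 0.4398 0.4589 y -0.1501 -0.1196 c x jig mm -9.6
```

Emit:
play_rows(deltas=[[-0.002, 0, 0, 0, 0, 0, -1], [-0.003, 0, 0, 0, 0, 0, -1], [-0.003, 0, 0, 0, 0, 0, -1]])

```text
time: 27.83
tool_pos: [0.4289, -0.135, 0.0146]
tool_rot: [0.008, -0.707, 0.707, 0.01]
force: [-21.0, -6.8, 4.9]
gripper_width: 0.0004
```

```bash
python3 look.py w28;python3 loops.py w28
```

```text
[ 0.4289 -0.135   0.0146] [ 0.05  0.27 -0.48 -0.   -0.84  1.52] [-21.   -6.8   4.9] 27.8333
orange x 0.4414 0.46 y -0.1502 -0.1193 c x jig mm -8.3
```

Near the end stop; back off gently.

Emit:
play_rows(deltas=[[0.004, 0, 0, 0, 0, 0, -1], [0.008, 0, 0, 0, 0, 0, -1], [0.012, 0, 0, 0, 0, 0, -1], [0.018, 0, 0, 0, 0, 0, -1], [0.026, 0, 0, 0, 0, 0, -1]])

```text
time: 28.3
tool_pos: [0.4143, -0.1333, 0.0179]
tool_rot: [-0.001, 0.707, -0.707, -0.001]
force: [-8.8, 10.6, 0.0]
gripper_width: -0.0002
```

Emit:
play_rows(deltas=[[0.004, 0, 0, 0, 0, 0, -1], [0.008, 0, 0, 0, 0, 0, -1], [0.01, 0, 0, 0, 0, 0, -1]])

```text
time: 28.55
tool_pos: [0.4032, -0.1328, 0.0177]
tool_rot: [-0.001, 0.708, -0.707, -0.001]
force: [-3.7, 3.3, -1.0]
gripper_width: -0.0003
```

```bash
python3 look.py w29;python3 loops.py w29
```

```text
[ 0.4032 -0.1328  0.0177] [ 0.05  0.21 -0.56 -0.   -0.81  1.52] [-3.7  3.3 -1. ] 28.55
orange x 0.4152 0.4361 y -0.1457 -0.114 c x jig mm -33.4
```

View pics/w29.png

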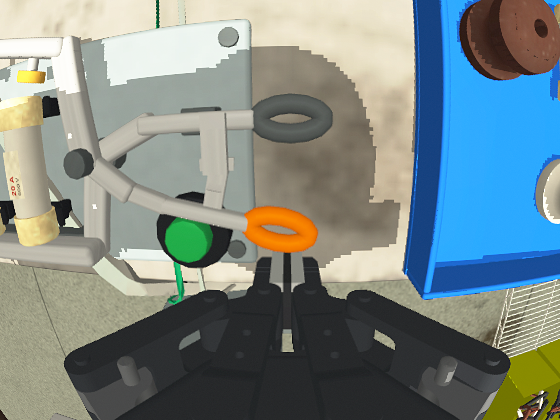

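```bash
python3 see.py t1
```

```text
(no output)
```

View pics/t1c.png

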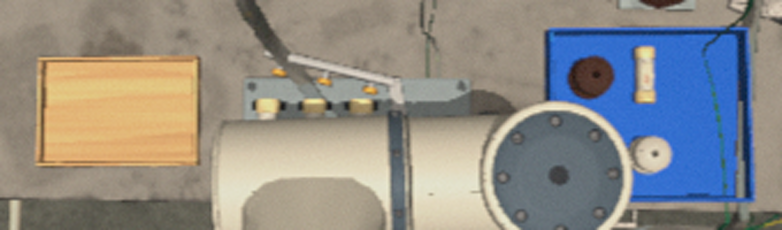

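Emit:
play_rows(deltas=[[-0.004, -0.0005, 0, 0, 0, 0, -1], [-0.008, -0.001, 0, 0, 0, 0, -1], [-0.011, -0.0015, 0, 0, 0, 0, -1], [-0.014, -0.0025, 0, 0, 0, 0, -1], [-0.014, -0.003, 0, 0, 0, 0, -1]])

```text
time: 29.07
tool_pos: [0.4158, -0.134, 0.02]
tool_rot: [0.002, -0.707, 0.707, 0.003]
force: [-6.7, -1.5, -3.8]
gripper_width: -0.0001
```

Emit:
play_rows(deltas=[[-0.003, -0.001, 0, 0, 0, 0, -1], [-0.006, -0.0015, 0, 0, 0, 0, -1], [-0.008, -0.002, 0, 0, 0, 0, -1], [-0.01, -0.0025, 0, 0, 0, 0, -1], [-0.01, -0.0025, 0, 0, 0, 0, -1]])

```text
time: 29.48
tool_pos: [0.4183, -0.1343, 0.0201]
tool_rot: [0.007, -0.707, 0.707, 0.009]
force: [-18.8, -3.9, -0.8]
gripper_width: -0.0001
```

```bash
python3 look.py w30;python3 loops.py w30
```

```text
[ 0.4183 -0.1343  0.0201] [ 0.05  0.24 -0.5  -0.   -0.85  1.52] [-18.8  -3.9  -0.8] 29.4833
orange x 0.429 0.4487 y -0.1497 -0.1181 c x jig mm -20.1
```

View pics/w30.png

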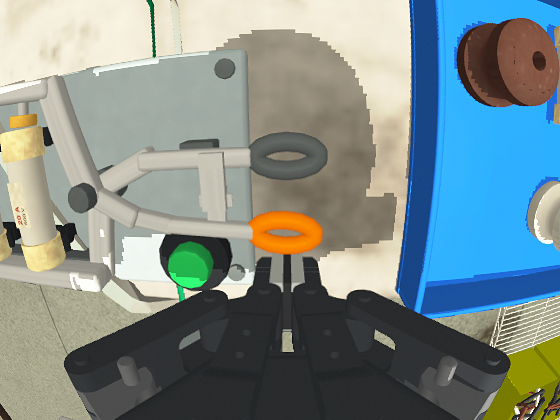

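Emit:
play_rows(deltas=[[-0.001, 0.001, 0, 0, 0, 0, -1], [-0.002, 0.002, 0, 0, 0, 0, -1], [-0.002, 0.003, 0, 0, 0, 0, -1], [-0.002, 0.004, 0, 0, 0, 0, -1], [-0.002, 0.004, 0, 0, 0, 0, -1]])

```text
time: 29.95
tool_pos: [0.4234, -0.135, 0.0175]
tool_rot: [0.005, -0.706, 0.708, 0.006]
force: [-14.2, -7.4, 1.1]
gripper_width: -0.0003
```

```bash
python3 look.py w31;python3 loops.py w31
```

```text
[ 0.4234 -0.135   0.0175] [ 0.05  0.25 -0.5   0.   -0.84  1.52] [-14.2  -7.4   1.1] 29.95
orange x 0.4348 0.4541 y -0.1501 -0.119 c x jig mm -14.6
```

Emit:
play_rows(deltas=[[-0.002, 0, 0, 0, 0, 0, -1], [-0.004, 0, 0, 0, 0, 0, -1], [-0.006, 0, 0, 0, 0, 0, -1], [-0.007, 0, 0, 0, 0, 0, -1], [-0.007, 0, 0, 0, 0, 0, -1]])

```text
time: 30.42
tool_pos: [0.4279, -0.1357, 0.017]
tool_rot: [0.007, -0.706, 0.708, 0.008]
force: [-18.9, -9.8, 3.3]
gripper_width: 0.0004
```

```bash
python3 look.py w32;python3 loops.py w32
```

```text
[ 0.4279 -0.1357  0.017 ] [ 0.05  0.26 -0.49  0.   -0.84  1.52] [-18.9  -9.8   3.3] 30.4167
orange x 0.4391 0.4585 y -0.1503 -0.1193 c x jig mm -10.2
```

Now at about 0.26; raise the fingers 4 mm to unload the handle, then back off slowly.

Emit:
play_rows(deltas=[[-0.001, -0.001, 0, 0, 0, 0, -1], [-0.001, -0.002, 0, 0, 0, 0, -1], [-0.001, -0.003, 0, 0, 0, 0, -1], [-0.001, -0.004, 0, 0, 0, 0, -1], [-0.001, -0.004, 0, 0, 0, 0, -1]])

```text
time: 30.88
tool_pos: [0.4278, -0.1357, 0.0201]
tool_rot: [0.007, -0.706, 0.708, 0.009]
force: [-18.6, -11.4, -4.5]
gripper_width: -0.0001
```

Emit:
play_rows(deltas=[[0.002, 0, 0, 0, 0, 0, -1], [0.004, 0, 0, 0, 0, 0, -1], [0.006, 0, 0, 0, 0, 0, -1], [0.008, 0, 0, 0, 0, 0, -1], [0.01, 0, 0, 0, 0, 0, -1]])

```text
time: 31.3
tool_pos: [0.4242, -0.1339, 0.0217]
tool_rot: [0.003, -0.707, 0.707, 0.004]
force: [-5.5, -1.4, -4.6]
gripper_width: 0.0002
```

```bash
python3 look.py w33;python3 loops.py w33
```

```text
[ 0.4242 -0.1339  0.0217] [ 0.05  0.24 -0.5  -0.   -0.84  1.52] [-5.5 -1.4 -4.6] 31.3
orange x 0.4345 0.4543 y -0.1505 -0.1188 c x jig mm -14.6
```

Emit:
play_rows(deltas=[[0.002, 0, 0, 0, 0, 0, -1], [0.005, 0, 0, 0, 0, 0, -1], [0.01, 0, 0, 0, 0, 0, -1], [0.02, 0, 0, 0, 0, 0, -1], [0.03, 0, 0, 0, 0, 0, -1]])

```text
time: 31.77
tool_pos: [0.3994, -0.1333, 0.0244]
tool_rot: [-0.001, -0.707, 0.707, -0.001]
force: [0.5, 0.5, -0.5]
gripper_width: -0.0001
```

Emit:
play_rows(deltas=[[0.005, 0, 0, 0, 0, 0, -1], [0.005, 0, 0, 0, 0, 0, -1], [0.005, 0, 0, 0, 0, 0, -1], [0.005, 0, 0, 0, 0, 0, -1], [0.005, 0, 0, 0, 0, 0, -1]])

```text
time: 32.18
tool_pos: [0.3945, -0.1334, 0.024]
tool_rot: [-0.0, -0.707, 0.707, -0.0]
force: [0.6, -0.7, 0.6]
gripper_width: 0.0001
```

```bash
python3 look.py w34;python3 loops.py w34
```

```text
[ 0.3945 -0.1334  0.024 ] [ 0.05  0.18 -0.57  0.   -0.82  1.52] [ 0.6 -0.7  0.6] 32.1833
orange x 0.434 0.4534 y -0.1505 -0.1187 c x jig mm -15.3
```

View pics/w34.png

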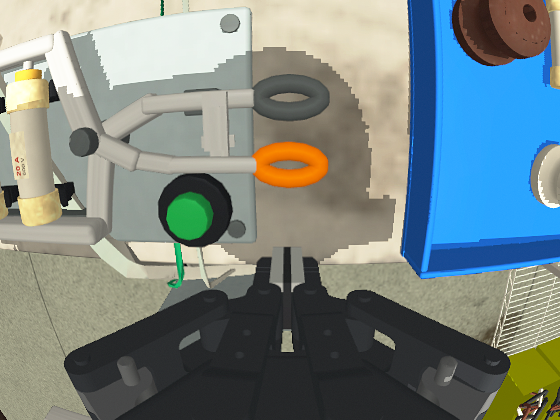

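Run:
```python
from h import *; import pickle
st=pickle.load(open('pics/w34.pkl','rb'))
for p,z in [((190,212),.026),((170,172),.03),((200,173),.03),((230,174),.03),((135,167),.03)]: print(p,onz('wrist',*p,z,st)[:2].round(4))
im=cv2.imread('pics/w34.png'); h=cv2.cvtColor(im,cv2.COLOR_BGR2HSV); m=cv2.inRange(h,(50,150,80),(75,255,255)); m[:, :160]=0; m[260:]=0;m[:,240:]=0
ys,xs=np.nonzero(m); print(xs.min(),xs.max(),ys.min(),ys.max(), onz('wrist',(xs.min()+xs.max())/2,(ys.min()+ys.max())/2,.024,st))
```

```text
(190, 212) [ 0.4214 -0.0883]
(170, 172) [ 0.4412 -0.0816]
(200, 173) [ 0.4404 -0.0956]
(230, 174) [ 0.4398 -0.109 ]
(135, 167) [ 0.444  -0.0642]
161 212 15 254 [ 0.45706407 -0.08844123  0.024     ]
```

Emit:
play_rows(deltas=[[0, -0.02, 0, 0, 0, 0, -1], [0, -0.05, 0, 0, 0, 0, -1], [-0.01, -0.07, -0.02, 0, 0, 0, -1], [-0.02, -0.08, -0.04, 0, 0, 0, -1], [-0.0235, -0.08, -0.045, 0, 0, 0, -1]])

```text
time: 32.65
tool_pos: [0.4206, -0.0868, 0.1066]
tool_rot: [0.002, 0.707, -0.707, 0.003]
force: [1.0, -0.4, -0.1]
gripper_width: -0.0003
```

Emit:
play_rows(deltas=[[0, 0, 0, 0, 0, 0, -1], [0, 0, 0, 0, 0, 0, -1], [0, 0, 0, 0, 0, 0, -1]])

```text
time: 32.9
tool_pos: [0.4164, -0.0888, 0.1028]
tool_rot: [0.001, -0.707, 0.707, 0.001]
force: [0.4, 0.2, 0.2]
gripper_width: 0.0
```

```bash
python3 look.py w35;python3 loops.py w35
```

```text
[ 0.4164 -0.0888  0.1028] [ 0.16  0.1  -0.43 -0.   -1.05  1.41] [0.4 0.2 0.2] 32.9
orange x 0.4345 0.4534 y -0.1504 -0.1186 c x jig mm -15.0
```

View pics/w35.png

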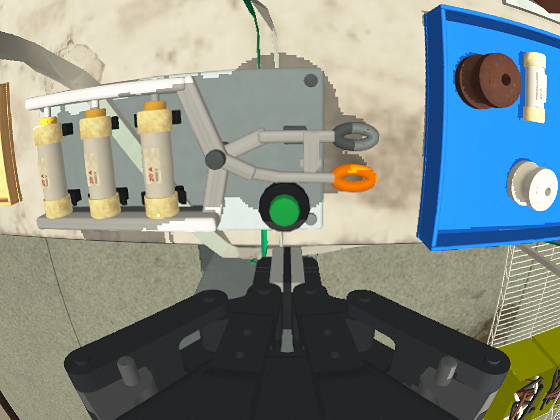

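Emit:
play_rows(deltas=[[-0.002, 0.025, 0, 0, 0, 0, -1], [-0.002, 0.05, 0, 0, 0, 0, -1], [-0.002, 0.062, 0, 0, 0, 0, -1], [-0.002, 0.068, 0, 0, 0, 0, -1], [-0.002, 0.07, 0, 0, 0, 0, -1]])

```text
time: 33.37
tool_pos: [0.4182, -0.089, 0.0327]
tool_rot: [0.001, -0.707, 0.707, 0.001]
force: [-1.8, 0.9, 0.3]
gripper_width: -0.0
```

Emit:
play_rows(deltas=[[0, 0, 0, 0, 0, 0, -1], [0, 0.003, 0, 0, 0, 0, -1], [0, 0.005, 0, 0, 0, 0, -1], [0, 0.007, 0, 0, 0, 0, -1], [0, 0.007, 0, 0, 0, 0, -1]])

```text
time: 33.78
tool_pos: [0.4202, -0.0884, 0.0273]
tool_rot: [-0.0, -0.707, 0.707, -0.001]
force: [0.5, -0.8, 2.3]
gripper_width: 0.0001
```

Emit:
play_rows(deltas=[[0.001, 0.002, 0, 0, 0, 0, -1], [0.001, 0.004, 0, 0, 0, 0, -1], [0.001, 0.006, 0, 0, 0, 0, -1], [0.001, 0.007, 0, 0, 0, 0, -1], [0.001, 0.007, 0, 0, 0, 0, -1]])

```text
time: 34.2
tool_pos: [0.4201, -0.0884, 0.0234]
tool_rot: [-0.001, -0.707, 0.707, -0.002]
force: [-9.6, 3.8, 37.8]
gripper_width: 0.0001
```

Emit:
play_rows(deltas=[[0, -0.001, 0, 0, 0, 0, -1], [0, -0.0015, 0, 0, 0, 0, -1], [0, -0.0015, 0, 0, 0, 0, -1]])

```text
time: 34.45
tool_pos: [0.42, -0.0884, 0.0237]
tool_rot: [-0.001, -0.707, 0.707, -0.002]
force: [-5.4, 2.0, 22.8]
gripper_width: -0.0001
```

```bash
python3 look.py w36; python3 -c "
from h import *
im=cv2.imread('pics/w36.png'); cv2.imwrite('pics/w36c.png',cv2.resize(im[170:300,200:380],None,fx=4,fy=4,interpolation=cv2.INTER_CUBIC))"
```

```text
[ 0.42   -0.0884  0.0237] [ 0.16  0.2  -0.54  0.   -0.82  1.41] [-5.4  2.  22.8] 34.45
```

View pics/w36c.png

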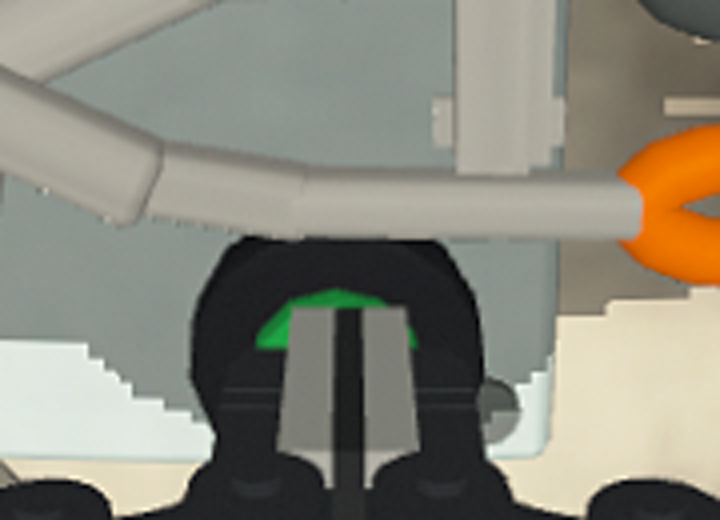

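Run:
```python
from h import *; import pickle
for n,roi in (('w34',(150,260,160,245)),('w35',(255,320,175,240)),('w36',(200,380,225,265))):
    st=pickle.load(open(f'pics/{n}.pkl','rb'))
    im=cv2.imread(f'pics/{n}.png'); h=cv2.cvtColor(im,cv2.COLOR_BGR2HSV); m=cv2.inRange(h,(50,120,60),(80,255,255)); k=np.zeros_like(m); k[roi[2]:roi[3],roi[0]:roi[1]]=255; m&=k
    cs,_=cv2.findContours(m,cv2.RETR_EXTERNAL,cv2.CHAIN_APPROX_NONE); c=max(cs,key=cv2.contourArea)
    for z in (.026,.021):
        P=np.array([onz('wrist',*p[0],z,st)[:2] for p in c]); print(n,z,P.min(0).round(4),P.max(0).round(4))
    if n=='w36': print('finger tip far edge px', [onz('wrist',200+u/4,170+v/4,.0237,st)[:2].round(4) for u,v in [(345,308),(285,308),(410,308)]])
```

```text
w34 0.026 [ 0.4073 -0.0994] [ 0.431  -0.0757]
w34 0.021 [ 0.4052 -0.0982] [ 0.4297 -0.0737]
w35 0.026 [ 0.4076 -0.0975] [ 0.4313 -0.0762]
w35 0.021 [ 0.4058 -0.0977] [ 0.43  -0.076]
w36 0.026 [ 0.4246 -0.0922] [ 0.4324 -0.0776]
w36 0.021 [ 0.4223 -0.0924] [ 0.4303 -0.0772]
finger tip far edge px [array([ 0.4289, -0.0881]), array([ 0.4288, -0.081 ]), array([ 0.4289, -0.0959])]
```

```bash
python3 -c "
from h import *
a=cv2.imread('pics/w36.png')[235:265,255:315]; b=cv2.imread('pics/w25.png')[200:275,125:240]; 
A=cv2.resize(a,None,fx=12,fy=12,interpolation=cv2.INTER_NEAREST); B=cv2.resize(b,None,fx=6,fy=6,interpolation=cv2.INTER_NEAREST)
c=np.zeros((max(A.shape[0],10)+B.shape[0],max(A.shape[1],B.shape[1]),3),np.uint8); c[:A.shape[0],:A.shape[1]]=A; c[A.shape[0]:,:B.shape[1]]=B
cv2.imwrite('pics/btn.png',cv2.convertScaleAbs(c[:600*2],alpha=1.3)[:,:]); print(c.shape)"
```

```text
(810, 720, 3)
```

```bash
python3 -c "
import cv2; a=cv2.imread('pics/btn.png'); cv2.imwrite('pics/btn2.png',cv2.resize(a,None,fx=.7,fy=.7))"
```

```text
(no output)
```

View pics/btn2.png

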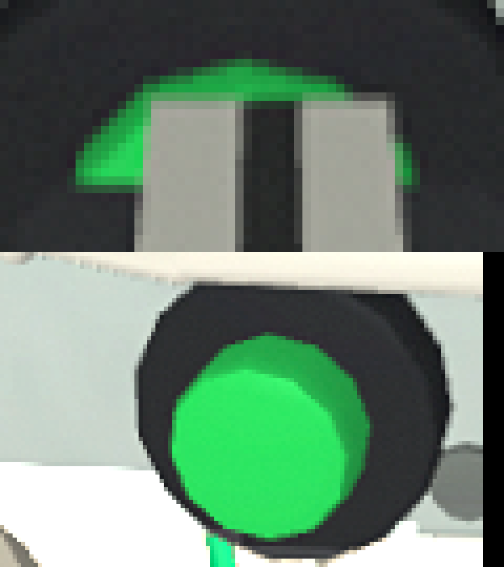

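```bash
python3 -c "
from h import *
a=cv2.imread('pics/w36.png'); 
for c in range(264,274): print(c,a[240:260,c,1])
print()
b=cv2.imread('pics/w25.png')
for c in (180,185,190,195): print(c,b[212:240,c,1])
"
```

```text
264 [ 33  31  32  33  33  34  33  31  33  31  29  31  36  70  98 110  92  55
  34  36]
265 [ 32  32  31  32  32  30  31  32  34  31  30  49  90 112 119 136 115  62
  33  35]
266 [ 30  32  31  33  31  31  33  33  27  27  49  92 116 120 133 153 130  66
  32  35]
267 [ 32  33  32  32  32  32  32  31  26  48  91 116 121 131 151 164 134  68
  34  33]
268 [ 31  32  33  30  32  32  28  28  48  91 117 122 131 149 161 165 133  70
  30  35]
269 [ 32  33  28  33  32  31  27  46  92 117 122 130 151 159 163 163 133  68
  32  36]
270 [ 31  33  32  34  32  29  47  91 118 123 132 151 162 163 163 165 135  69
  29  31]
271 [ 34  32  31  31  28  48  93 119 123 134 153 164 164 163 164 162 139  85
  61  71]
272 [ 33  32  32  29  49  92 119 125 131 141 144 141 140 136 132 133 128 121
 118 121]
273 [ 32  33  30  27  50  97 121 121 128 128 128 127 126 128 124 125 126 126
 127 127]

180 [ 37  37  36  38  37  37  36  36  35  28 123 129 131 132 138 142 159 186
 184 183 181 180 180 181 181 181 179 178]
185 [ 36  38  37  38  38  37  36  31  81 128 130 131 133 136 141 147 170 187
 184 184 183 181 181 180 180 180 180 180]
190 [ 37  38  36  37  36  37  34  51 124 128 128 130 131 129 134 138 142 159
 190 186 184 183 182 181 180 181 181 181]
195 [ 38  37  38  39  37  37  36  34  30  97 126 126 129 129 129 131 135 139
 141 173 191 188 185 183 180 180 180 180]
```

```bash
python3 -c "
from h import *;import pickle
for n in ('w36','w25','w35'):
    st=pickle.load(open(f'pics/{n}.pkl','rb'))
    # outline circle tops & shifts
    for z in (.026,.023,.020,.018):
        C=np.array([proj('wrist',[.419+.011*np.cos(t),-.0878+.011*np.sin(t),z],st) for t in np.linspace(0,2*np.pi,73)])
        print(n,z,'cx',C[:,0].mean().round(1),'ymin',C[:,1].min().round(1),'ymax',C[:,1].max().round(1),'xmin',C[:,0].min().round(1),'xmax',C[:,0].max().round(1))
b=cv2.imread('pics/w25.png'); h=cv2.cvtColor(b,cv2.COLOR_BGR2HSV); m=cv2.inRange(h,(50,120,165),(80,255,255)); m[:,:160]=0;m[:,220:]=0;m[270:]=0;m[:200]=0
ys,xs=np.nonzero(m); print('w25 bright',xs.min(),xs.max(),ys.min(),ys.max())
m=cv2.inRange(h,(50,120,80),(80,255,255)); m[:,:160]=0;m[:,220:]=0;m[260:]=0;m[:200]=0
ys,xs=np.nonzero(m); print('w25 all',xs.min(),xs.max(),ys.min(),ys.max())
"
```

```text
w36 0.026 cx 285.6 ymin 246.8 ymax 287.2 xmin 262.7 xmax 308.4
w36 0.023 cx 285.6 ymin 244.2 ymax 284.2 xmin 263.1 xmax 308.1
w36 0.02 cx 285.6 ymin 241.8 ymax 281.3 xmin 263.5 xmax 307.7
w36 0.018 cx 285.6 ymin 240.3 ymax 279.4 xmin 263.8 xmax 307.5
w25 0.026 cx 189.2 ymin 223.2 ymax 266.5 xmin 167.0 xmax 211.7
w25 0.023 cx 190.9 ymin 221.0 ymax 263.7 xmin 169.0 xmax 213.1
w25 0.02 cx 192.5 ymin 218.9 ymax 261.1 xmin 171.0 xmax 214.4
w25 0.018 cx 193.6 ymin 217.6 ymax 259.3 xmin 172.3 xmax 215.2
w35 0.026 cx 285.3 ymin 195.7 ymax 225.5 xmin 269.7 xmax 300.9
w35 0.023 cx 285.3 ymin 194.6 ymax 224.1 xmin 269.9 xmax 300.8
w35 0.02 cx 285.4 ymin 193.6 ymax 222.7 xmin 270.1 xmax 300.6
w35 0.018 cx 285.4 ymin 192.9 ymax 221.8 xmin 270.3 xmax 300.5
w25 bright 166 206 228 269
w25 all 166 212 220 259
```

Emit:
play_rows(deltas=[[0, 0, 0, 0, 0, 0, -1], [0, -0.02, 0, 0, 0, 0, -1], [0, -0.045, 0, 0, 0, 0, -1], [-0.012, -0.06, 0.02, 0, 0, 0, -1], [-0.0235, -0.06, 0.0455, 0, 0, 0, -1]])

```text
time: 34.92
tool_pos: [0.4439, -0.1336, 0.0847]
tool_rot: [-0.001, -0.707, 0.707, -0.003]
force: [2.4, 0.1, -0.4]
gripper_width: 0.0
```

Emit:
play_rows(deltas=[[0, 0, 0, 0, 0, 0, -1], [0, 0, 0, 0, 0, 0, -1], [0, 0, 0, 0, 0, 0, -1]])

```text
time: 35.17
tool_pos: [0.4408, -0.1336, 0.0805]
tool_rot: [-0.001, 0.707, -0.707, -0.001]
force: [0.4, 0.1, -0.2]
gripper_width: 0.0
```

```bash
python3 look.py w37; python3 loops.py w37
```

```text
[ 0.4408 -0.1336  0.0805] [ 0.05  0.19 -0.38 -0.   -1.    1.52] [ 0.4  0.1 -0.2] 35.1667
orange x 0.4343 0.4536 y -0.1501 -0.1187 c x jig mm -15.1
```

View pics/w37.png

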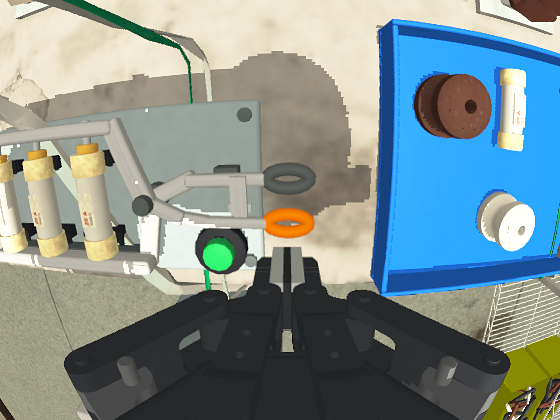

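Emit:
play_rows(deltas=[[-0.002, 0.015, 0.001, 0, 0, 0, -1], [-0.002, 0.03, 0.001, 0, 0, 0, -1], [-0.002, 0.037, 0.001, 0, 0, 0, -1], [-0.002, 0.04, 0.001, 0, 0, 0, -1], [-0.002, 0.04, 0.001, 0, 0, 0, -1]])

```text
time: 35.63
tool_pos: [0.4432, -0.1345, 0.0408]
tool_rot: [0.001, -0.707, 0.707, 0.0]
force: [1.1, -1.1, -0.1]
gripper_width: 0.0001
```

Emit:
play_rows(deltas=[[0, 0.002, 0, 0, 0, 0, -1], [0, 0.004, 0, 0, 0, 0, -1], [0, 0.006, 0, 0, 0, 0, -1], [0, 0.008, 0, 0, 0, 0, -1], [0, 0.008, 0, 0, 0, 0, -1]])

```text
time: 36.05
tool_pos: [0.4436, -0.1349, 0.0332]
tool_rot: [-0.0, 0.707, -0.707, -0.0]
force: [-0.7, 1.3, 1.5]
gripper_width: -0.0002
```

Emit:
play_rows(deltas=[[0, 0.001, 0, 0, 0, 0, -1], [0, 0.002, 0, 0, 0, 0, -1], [0, 0.003, 0, 0, 0, 0, -1], [0, 0.004, 0, 0, 0, 0, -1], [0, 0.004, 0, 0, 0, 0, -1]])

```text
time: 36.47
tool_pos: [0.445, -0.1349, 0.0295]
tool_rot: [-0.001, -0.707, 0.707, -0.001]
force: [1.7, -0.9, -0.9]
gripper_width: 0.0003
```

```bash
python3 look.py w38
```

```text
[ 0.445  -0.1349  0.0295] [ 0.04  0.26 -0.45  0.   -0.86  1.53] [ 1.7 -0.9 -0.9] 36.4667
```

View pics/w38.png

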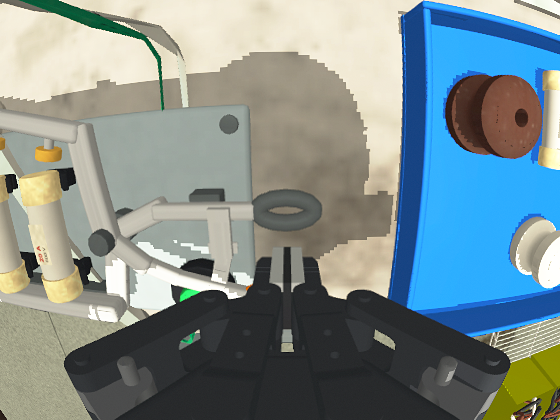

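Emit:
play_rows(deltas=[[0, -0.02, 0, 0, 0, 0, -1], [0, -0.06, 0, 0, 0, 0, -1], [0, -0.1, 0, 0, 0, 0, -0.5], [0, -0.12, -0.03, 0, 0, 0, -0.3], [0, -0.12, -0.07, 0, 0, 0, -0.2]])

```text
time: 36.93
tool_pos: [0.4469, -0.0656, 0.1544]
tool_rot: [-0.004, -0.707, 0.707, -0.002]
force: [1.0, 1.2, -0.2]
gripper_width: 0.0337
```

Emit:
play_rows(deltas=[[0, 0, -0.035, 0, 0, 0, -0.2], [0, 0, -0.07, 0, 0, 0, -0.2], [0, 0, -0.07, 0, 0, 0, -0.2], [0, 0, -0.07, 0, 0, 0, -0.2], [0, 0, -0.07, 0, 0, 0, -0.2]])

```text
time: 37.35
tool_pos: [0.4436, 0.0051, 0.1491]
tool_rot: [0.001, -0.707, 0.707, -0.0]
force: [0.2, -0.4, -0.0]
gripper_width: 0.0342
```

```bash
python3 look.py w39; python3 loops.py w39
```

```text
[0.4436 0.0051 0.1491] [ 0.37  0.09 -0.31 -0.   -1.17  1.2 ] [ 0.2 -0.4 -0. ] 37.35
orange x 0.4142 0.4271 y -0.1405 -0.1129 c x jig mm -38.4
```

View pics/w39.png

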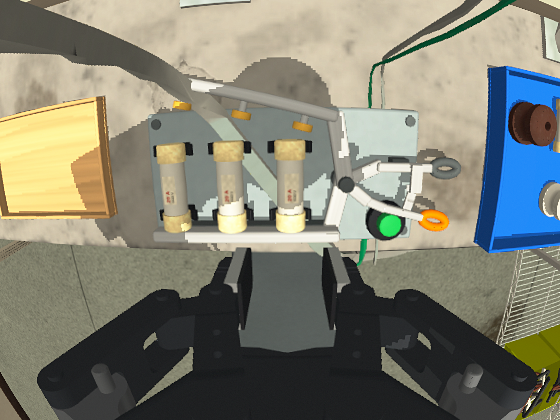

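```bash
python3 fuses.py w39 155 130 320 234 .030
```

```text
[230. 189.] center mm 456.8 51.8 len 148.0 wid 89.1 axis ang deg from X -89.4
```

Emit:
play_rows(deltas=[[-0.004, 0, -0.03, 0, 0, 0, -0.2], [-0.008, 0, -0.065, 0, 0, 0, -0.2], [-0.012, 0.02, -0.09, 0, 0, 0, -0.25], [-0.014, 0.05, -0.0975, 0, 0, 0, -0.25], [-0.014, 0.07, -0.0975, 0, 0, 0, -0.25]])

```text
time: 37.82
tool_pos: [0.4579, 0.1031, 0.0774]
tool_rot: [-0.0, 0.707, -0.707, -0.0]
force: [-0.5, 0.2, -0.8]
gripper_width: 0.0321
```

Emit:
play_rows(deltas=[[0, 0, 0, 0, 0, 0, -0.25], [0, 0, 0, 0, 0, 0, -0.25], [0, 0, 0, 0, 0, 0, -0.25]])

```text
time: 38.07
tool_pos: [0.4589, 0.102, 0.0807]
tool_rot: [0.001, 0.707, -0.707, 0.0]
force: [0.9, -0.4, -0.5]
gripper_width: 0.0321
```

```bash
python3 look.py w40
```

```text
[0.4589 0.102  0.0807] [ 0.55  0.2  -0.36  0.   -1.    1.02] [ 0.9 -0.4 -0.5] 38.0667
```

View pics/w40.png

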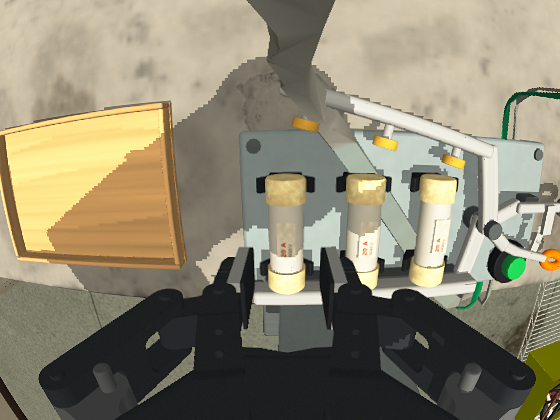

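Emit:
play_rows(deltas=[[0.0015, 0.02, -0.0005, 0, 0, 0, -0.25], [0.0015, 0.04, -0.0005, 0, 0, 0, -0.25], [0.0015, 0.053, -0.0005, 0, 0, 0, -0.25], [0.0015, 0.0585, -0.0005, 0, 0, 0, -0.25], [0.0015, 0.0585, -0.0005, 0, 0, 0, -0.25]])

```text
time: 38.53
tool_pos: [0.4565, 0.1027, 0.021]
tool_rot: [-0.0, -0.707, 0.707, 0.0]
force: [-0.3, 0.8, -0.2]
gripper_width: 0.032
```

Emit:
play_rows(deltas=[[0, 0, 0, 0, 0, 0, -0.25], [0, 0, 0, 0, 0, 0, -1], [0, 0, 0, 0, 0, 0, -1], [0, 0, 0, 0, 0, 0, -1], [0, 0, 0, 0, 0, 0, -1]])

```text
time: 38.95
tool_pos: [0.4575, 0.1027, 0.0226]
tool_rot: [-0.0, -0.707, 0.707, -0.001]
force: [0.7, -4.3, 5.7]
gripper_width: 0.0202
```

Emit:
play_rows(deltas=[[0, -0.01, 0, 0, 0, 0, -1], [0, -0.03, 0, 0, 0, 0, -1], [0, -0.055, 0, 0, 0, 0, -1], [0, -0.075, -0.02, 0, 0, 0, -1], [0, -0.08, -0.05, 0, 0, 0, -1]])

```text
time: 39.37
tool_pos: [0.4583, 0.1534, 0.1053]
tool_rot: [0.003, 0.708, -0.706, 0.001]
force: [2.2, -0.3, -1.0]
gripper_width: 0.02
```

Emit:
play_rows(deltas=[[-0.003, 0, -0.04, 0, -0.03, 0, -1], [-0.006, 0, -0.08, 0, -0.03, 0, -1], [-0.01, 0, -0.12, 0, -0.03, 0, -1], [-0.015, 0, -0.155, 0, -0.03, 0, -1], [-0.02, 0, -0.16, 0, -0.03, 0, -1]])

```text
time: 39.78
tool_pos: [0.4766, 0.3186, 0.1013]
tool_rot: [-0.011, 0.708, -0.706, 0.013]
force: [-0.4, -0.2, -0.0]
gripper_width: 0.02
```

Emit:
play_rows(deltas=[[0, 0, 0, 0, 0, 0, -1], [0, 0, 0, 0, 0, 0, -1], [0, 0, 0, 0, 0, 0, -1]])

```text
time: 40.03
tool_pos: [0.4761, 0.3123, 0.1011]
tool_rot: [-0.011, 0.707, -0.707, 0.01]
force: [-0.2, 0.6, -1.2]
gripper_width: 0.0201
```

```bash
python3 look.py w41
```

```text
[0.4761 0.3123 0.1011] [ 0.85  0.37 -0.08 -0.   -1.13  0.75] [-0.2  0.6 -1.2] 40.0333
```

View pics/w41.png

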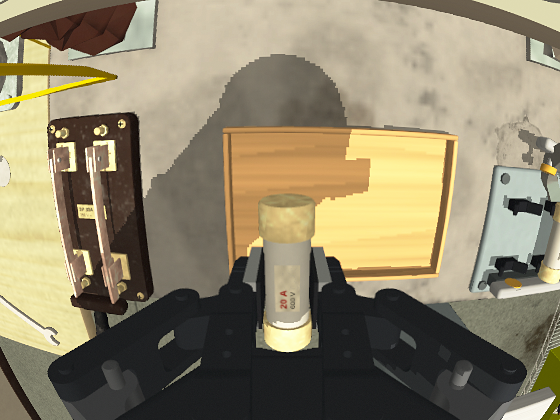

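Run:
```python
from h import *; import pickle
st=pickle.load(open('pics/w41.pkl','rb'))
P=[onz('wrist',u,v,.018,st)[:2] for u,v in [(223,129),(460,135),(438,279),(231,283)]]; print(np.round(P,4), np.mean(P,0))
```

```text
[[0.5351 0.3584]
 [0.5406 0.1829]
 [0.4192 0.1812]
 [0.415  0.3552]] [0.47745554 0.26943384]
```

Emit:
play_rows(deltas=[[0, 0.03, 0, 0, 0, 0, -1], [0, 0.06, 0, 0, 0, 0, -1], [0, 0.08, 0, 0, 0, 0, -1], [0, 0.088, 0, 0, 0, 0, -1], [0, 0.09, 0, 0, 0, 0, -1]])

```text
time: 40.5
tool_pos: [0.4756, 0.3115, 0.0097]
tool_rot: [0.011, -0.706, 0.708, -0.01]
force: [0.9, 0.1, -0.1]
gripper_width: 0.0203
```

Emit:
play_rows(deltas=[[0, 0, 0, 0, 0, 0, -1], [0, 0.001, 0, 0, 0, 0, -1], [0, 0.0025, 0, 0, 0, 0, -1], [0, 0.0025, 0, 0, 0, 0, -1]])

```text
time: 40.83
tool_pos: [0.4768, 0.3136, 0.0093]
tool_rot: [-0.01, 0.708, -0.707, 0.011]
force: [-0.5, -0.1, 0.2]
gripper_width: 0.0202
```

Emit:
play_rows(deltas=[[0, 0.001, 0, 0, 0, 0, -1], [0, 0.001, 0, 0, 0, 0, -1], [0, 0.001, 0, 0, 0, 0, -1]])

```text
time: 41.08
tool_pos: [0.4769, 0.3136, 0.0091]
tool_rot: [-0.01, 0.707, -0.707, 0.011]
force: [-1.8, -1.6, 7.1]
gripper_width: 0.02
```

Contact with the floor. Release and return for the next.

Emit:
play_rows(deltas=[[0, 0, 0, 0, 0, 0, -0.6], [0, 0, 0, 0, 0, 0, -0.4], [0, 0, 0, 0, 0, 0, -0.35], [0, 0, 0, 0, 0, 0, -0.35]])

```text
time: 41.42
tool_pos: [0.4765, 0.3133, 0.0076]
tool_rot: [-0.011, 0.707, -0.707, 0.011]
force: [0.9, -1.2, -0.1]
gripper_width: 0.028
```

Emit:
play_rows(deltas=[[0, -0.01, 0, 0, 0, 0, -0.35], [0, -0.03, 0, 0, 0, 0, -0.35], [0, -0.06, 0, 0, 0, 0, -0.35], [0, -0.09, 0, 0, 0, 0, -0.35], [0, -0.11, 0.01, 0, 0, 0, -0.35]])

```text
time: 41.83
tool_pos: [0.4778, 0.3047, 0.1211]
tool_rot: [-0.01, 0.708, -0.706, 0.013]
force: [1.3, 0.8, 1.0]
gripper_width: 0.0279
```

Emit:
play_rows(deltas=[[0.003, 0, 0.035, 0, 0.03, 0, -0.25], [0.006, 0, 0.075, 0, 0.03, 0, -0.25], [0.01, 0, 0.115, 0, 0.03, 0, -0.25], [0.015, 0, 0.155, 0, 0.03, 0, -0.25], [0.0195, 0, 0.195, 0, 0.03, 0, -0.25]])

```text
time: 42.25
tool_pos: [0.4626, 0.106, 0.1182]
tool_rot: [0.0, 0.707, -0.707, 0.001]
force: [1.4, -0.7, 0.3]
gripper_width: 0.032
```

Emit:
play_rows(deltas=[[0, 0.01, 0.03, 0, 0, 0, -0.25], [0, 0.03, 0.055, 0, 0, 0, -0.25], [0, 0.04, 0.055, 0, 0, 0, -0.25], [0, 0.04, 0.055, 0, 0, 0, -0.25], [0, 0.04, 0.055, 0, 0, 0, -0.25]])

```text
time: 42.67
tool_pos: [0.4633, 0.0525, 0.0779]
tool_rot: [-0.0, -0.707, 0.707, 0.0]
force: [0.5, 0.7, 0.3]
gripper_width: 0.032
```

```bash
python3 look.py w42
```

```text
[0.4633 0.0525 0.0779] [ 0.45  0.2  -0.38  0.   -0.99  1.12] [0.5 0.7 0.3] 42.6667
```

View pics/w42.png

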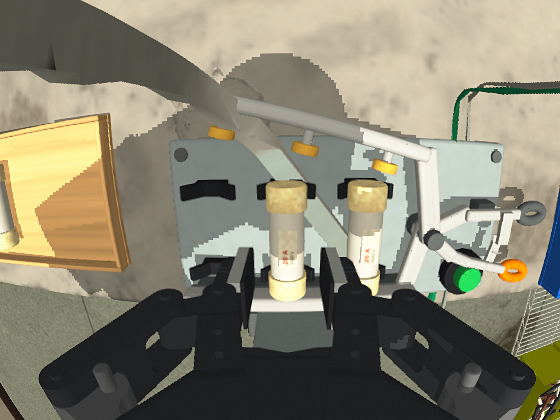

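Emit:
play_rows(deltas=[[0.005, 0.02, -0.0005, 0, 0, 0, -0.25], [0.005, 0.037, -0.0005, 0, 0, 0, -0.25], [0.005, 0.05, -0.0005, 0, 0, 0, -0.25], [0.005, 0.0555, -0.0005, 0, 0, 0, -0.25], [0.005, 0.0555, -0.0005, 0, 0, 0, -0.25]])

```text
time: 43.13
tool_pos: [0.458, 0.0537, 0.0217]
tool_rot: [0.001, -0.707, 0.707, -0.0]
force: [0.3, 0.6, 1.3]
gripper_width: 0.0321
```

Emit:
play_rows(deltas=[[0, 0, 0, 0, 0, 0, -0.25], [0, 0, 0, 0, 0, 0, -1], [0, 0, 0, 0, 0, 0, -1], [0, 0, 0, 0, 0, 0, -1], [0, 0, 0, 0, 0, 0, -1]])

```text
time: 43.55
tool_pos: [0.4591, 0.0528, 0.0234]
tool_rot: [-0.0, -0.707, 0.707, -0.001]
force: [-0.0, -3.4, 6.1]
gripper_width: 0.0201
```

Emit:
play_rows(deltas=[[0, -0.01, 0, 0, 0, 0, -1], [0, -0.03, 0, 0, 0, 0, -1], [0, -0.055, 0, 0, 0, 0, -1], [0, -0.075, -0.02, 0, 0, 0, -1], [0, -0.08, -0.055, 0, 0, 0, -1]])

```text
time: 43.97
tool_pos: [0.46, 0.108, 0.106]
tool_rot: [0.003, 0.708, -0.706, 0.001]
force: [2.3, 0.2, 0.3]
gripper_width: 0.0204
```

Emit:
play_rows(deltas=[[-0.003, 0, -0.04, 0, -0.03, 0, -1], [-0.006, 0, -0.08, 0, -0.03, 0, -1], [-0.01, 0, -0.12, 0, -0.03, 0, -1], [-0.015, 0, -0.155, 0, -0.03, 0, -1], [-0.02, 0, -0.158, 0, -0.03, 0, -1]])

```text
time: 44.38
tool_pos: [0.4784, 0.2718, 0.1022]
tool_rot: [-0.011, 0.708, -0.706, 0.013]
force: [0.6, -1.1, -0.7]
gripper_width: 0.0202
```

Emit:
play_rows(deltas=[[0, 0, 0, 0, 0, 0, -1], [0, 0, 0, 0, 0, 0, -1], [0, 0, 0, 0, 0, 0, -1]])

```text
time: 44.63
tool_pos: [0.4777, 0.2653, 0.102]
tool_rot: [-0.011, 0.707, -0.707, 0.01]
force: [-0.1, -0.9, -0.8]
gripper_width: 0.0205
```

```bash
python3 look.py w43
```

```text
[0.4777 0.2653 0.102 ] [ 0.79  0.32 -0.14 -0.   -1.11  0.81] [-0.1 -0.9 -0.8] 44.6333
```

View pics/w43.png

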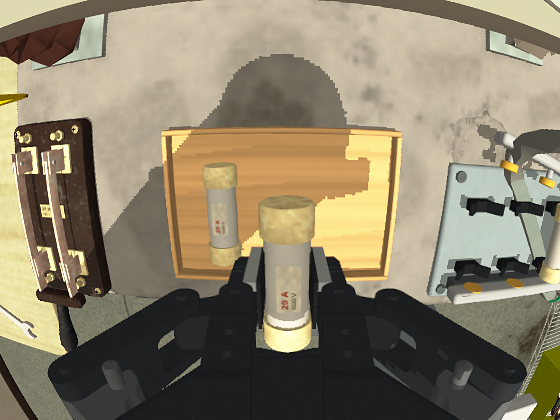

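Run:
```python
from h import *; import pickle
st=pickle.load(open('pics/w43.pkl','rb'))
for u,v in [(220,165),(220,214),(225,262)]: print(onz('wrist',u,v,.0165,st)[:2].round(4))
```

```text
[0.5106 0.3142]
[0.4737 0.315 ]
[0.434  0.3127]
```

Emit:
play_rows(deltas=[[0, 0.03, 0, 0, 0, 0, -1], [0, 0.06, 0, 0, 0, 0, -1], [0, 0.08, 0, 0, 0, 0, -1], [0, 0.089, 0, 0, 0, 0, -1], [0, 0.091, 0, 0, 0, 0, -1]])

```text
time: 45.1
tool_pos: [0.4775, 0.2647, 0.0102]
tool_rot: [0.011, -0.706, 0.708, -0.01]
force: [1.0, -0.1, -0.5]
gripper_width: 0.0203
```

Emit:
play_rows(deltas=[[0, 0, 0, 0, 0, 0, -1], [0, 0.001, 0, 0, 0, 0, -1], [0, 0.0025, 0, 0, 0, 0, -1], [0, 0.0025, 0, 0, 0, 0, -1]])

```text
time: 45.43
tool_pos: [0.4789, 0.2666, 0.0099]
tool_rot: [-0.01, 0.708, -0.707, 0.012]
force: [-1.3, -0.1, 3.9]
gripper_width: 0.0199
```

Emit:
play_rows(deltas=[[0, 0, 0, 0, 0, 0, -0.6], [0, 0, 0, 0, 0, 0, -0.4], [0, 0, 0, 0, 0, 0, -0.35], [0, 0, 0, 0, 0, 0, -0.35]])

```text
time: 45.77
tool_pos: [0.478, 0.2662, 0.0084]
tool_rot: [-0.011, 0.707, -0.707, 0.011]
force: [0.5, 0.1, -0.2]
gripper_width: 0.0277
```

Emit:
play_rows(deltas=[[0, -0.01, 0, 0, 0, 0, -0.35], [0, -0.03, 0, 0, 0, 0, -0.35], [0, -0.06, 0, 0, 0, 0, -0.35], [0, -0.09, 0, 0, 0, 0, -0.35], [0, -0.11, 0.01, 0, 0, 0, -0.35]])

```text
time: 46.18
tool_pos: [0.4794, 0.2576, 0.1221]
tool_rot: [-0.01, 0.708, -0.706, 0.013]
force: [0.6, 0.4, -0.2]
gripper_width: 0.0276
```

Emit:
play_rows(deltas=[[0.003, 0, 0.035, 0, 0.03, 0, -0.3], [0.006, 0, 0.075, 0, 0.03, 0, -0.3], [0.01, 0, 0.115, 0, 0.03, 0, -0.3], [0.015, 0, 0.155, 0, 0.03, 0, -0.3], [0.0195, 0, 0.195, 0, 0.03, 0, -0.3]])

```text
time: 46.6
tool_pos: [0.4643, 0.0591, 0.1193]
tool_rot: [-0.0, 0.707, -0.707, 0.001]
force: [1.3, -0.1, -0.0]
gripper_width: 0.0298
```

Emit:
play_rows(deltas=[[0, 0.01, 0.03, 0, 0, 0, -0.3], [0, 0.03, 0.058, 0, 0, 0, -0.3], [0, 0.04, 0.058, 0, 0, 0, -0.3], [0, 0.04, 0.058, 0, 0, 0, -0.3], [0, 0.04, 0.058, 0, 0, 0, -0.3]])

```text
time: 47.02
tool_pos: [0.4648, 0.0025, 0.0789]
tool_rot: [-0.0, -0.707, 0.707, 0.0]
force: [0.2, 1.4, -0.1]
gripper_width: 0.0301
```

```bash
python3 look.py w44
```

```text
[0.4648 0.0025 0.0789] [ 0.34  0.2  -0.38  0.   -1.    1.23] [ 0.2  1.4 -0.1] 47.0167
```

View pics/w44.png

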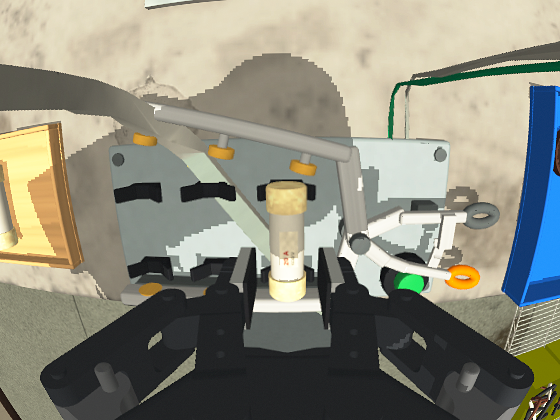

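Emit:
play_rows(deltas=[[0.006, 0.015, -0.0005, 0, 0, 0, -0.3], [0.006, 0.03, -0.0005, 0, 0, 0, -0.3], [0.006, 0.043, -0.0005, 0, 0, 0, -0.3], [0.006, 0.053, -0.0005, 0, 0, 0, -0.3], [0.006, 0.0565, -0.0005, 0, 0, 0, -0.3]])

```text
time: 47.48
tool_pos: [0.4588, 0.0041, 0.0216]
tool_rot: [0.001, -0.707, 0.707, -0.001]
force: [-0.4, -0.1, -0.0]
gripper_width: 0.0297
```

Emit:
play_rows(deltas=[[0, 0, 0, 0, 0, 0, -0.3], [0, 0, 0, 0, 0, 0, -1], [0, 0, 0, 0, 0, 0, -1], [0, 0, 0, 0, 0, 0, -1], [0, 0, 0, 0, 0, 0, -1]])

```text
time: 47.9
tool_pos: [0.4594, 0.0028, 0.0231]
tool_rot: [-0.0, -0.707, 0.707, -0.001]
force: [-1.5, -4.5, 5.6]
gripper_width: 0.02
```

Emit:
play_rows(deltas=[[0, -0.01, 0, 0, 0, 0, -1], [0, -0.03, 0, 0, 0, 0, -1], [0, -0.055, 0, 0, 0, 0, -1], [0, -0.075, -0.02, 0, 0, 0, -1], [0, -0.08, -0.06, 0, 0, 0, -1]])

```text
time: 48.32
tool_pos: [0.4607, 0.0629, 0.1057]
tool_rot: [0.003, 0.708, -0.706, 0.001]
force: [1.3, 0.3, -0.5]
gripper_width: 0.0198
```

Emit:
play_rows(deltas=[[-0.003, 0, -0.04, 0, -0.03, 0, -1], [-0.006, 0, -0.08, 0, -0.03, 0, -1], [-0.01, 0, -0.12, 0, -0.03, 0, -1], [-0.015, 0, -0.153, 0, -0.03, 0, -1], [-0.0195, 0, -0.155, 0, -0.03, 0, -1]])

```text
time: 48.73
tool_pos: [0.4787, 0.2239, 0.1022]
tool_rot: [-0.011, 0.708, -0.706, 0.013]
force: [0.1, -0.1, -0.5]
gripper_width: 0.0201
```

Emit:
play_rows(deltas=[[0, 0, 0, 0, 0, 0, -1], [0, 0, 0, 0, 0, 0, -1], [0, 0, 0, 0, 0, 0, -1]])

```text
time: 48.98
tool_pos: [0.4778, 0.2174, 0.1019]
tool_rot: [-0.01, 0.707, -0.707, 0.01]
force: [-0.6, 0.2, -0.7]
gripper_width: 0.02
```

```bash
python3 look.py w45
```

```text
[0.4778 0.2174 0.1019] [ 0.73  0.28 -0.19 -0.   -1.09  0.88] [-0.6  0.2 -0.7] 48.9833
```

View pics/w45.png

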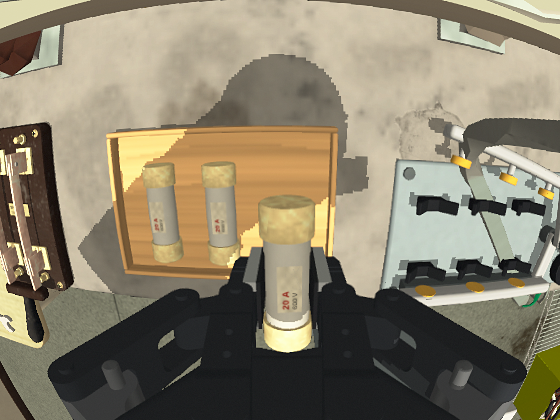

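Emit:
play_rows(deltas=[[0, 0.03, -0.0015, 0, 0, 0, -1], [0, 0.06, -0.0015, 0, 0, 0, -1], [0, 0.08, -0.0015, 0, 0, 0, -1], [0, 0.089, -0.0015, 0, 0, 0, -1], [0, 0.091, -0.0015, 0, 0, 0, -1]])

```text
time: 49.45
tool_pos: [0.4775, 0.2183, 0.0099]
tool_rot: [0.011, -0.706, 0.708, -0.01]
force: [1.3, 0.0, -0.7]
gripper_width: 0.0204
```

Emit:
play_rows(deltas=[[0, 0, 0, 0, 0, 0, -1], [0, 0.001, 0, 0, 0, 0, -1], [0, 0.0025, 0, 0, 0, 0, -1], [0, 0.0025, 0, 0, 0, 0, -1]])

```text
time: 49.78
tool_pos: [0.4791, 0.2202, 0.0096]
tool_rot: [-0.01, 0.708, -0.707, 0.012]
force: [0.8, -1.0, 1.4]
gripper_width: 0.0202
```

Emit:
play_rows(deltas=[[0, 0.0005, 0, 0, 0, 0, -0.6], [0, 0.0005, 0, 0, 0, 0, -0.45], [0, 0, 0, 0, 0, 0, -0.4], [0, 0, 0, 0, 0, 0, -0.4]])

```text
time: 50.12
tool_pos: [0.4781, 0.2197, 0.0085]
tool_rot: [-0.011, 0.707, -0.707, 0.011]
force: [0.2, 0.3, -0.3]
gripper_width: 0.0255
```

Emit:
play_rows(deltas=[[0, -0.01, 0, 0, 0, 0, -0.4], [0, -0.03, 0, 0, 0, 0, -0.4], [0, -0.06, 0, 0, 0, 0, -0.4], [0, -0.1, 0, 0, 0, 0, -0.4], [0.01, -0.14, 0.01, 0, 0, 0, -0.4]])

```text
time: 50.53
tool_pos: [0.4691, 0.2099, 0.1495]
tool_rot: [0.011, -0.707, 0.707, -0.011]
force: [0.7, 0.9, 0.7]
gripper_width: 0.026
```

Emit:
play_rows(deltas=[[0.01, -0.03, 0.03, 0, 0, 0, -0.4], [0.02, -0.06, 0.07, 0, 0, 0, -0.4], [0.03, -0.08, 0.1, 0, 0, 0, -0.4], [0.03, -0.08, 0.1, 0, 0, 0, -0.4], [0.03, -0.08, 0.1, 0, 0, 0, -0.4]])

```text
time: 50.95
tool_pos: [0.442, 0.1074, 0.2307]
tool_rot: [-0.008, 0.708, -0.706, 0.012]
force: [0.2, 0.5, -0.6]
gripper_width: 0.0257
```

```bash
python3 look.py w46; python3 loops.py w46
```

```text
[0.442  0.1074 0.2307] [ 0.59  0.06 -0.13  0.   -1.38  1.01] [ 0.2  0.5 -0.6] 50.95
orange x 0.4141 0.4344 y -0.1416 -0.1124 c x jig mm -34.7
```

View pics/w46.png

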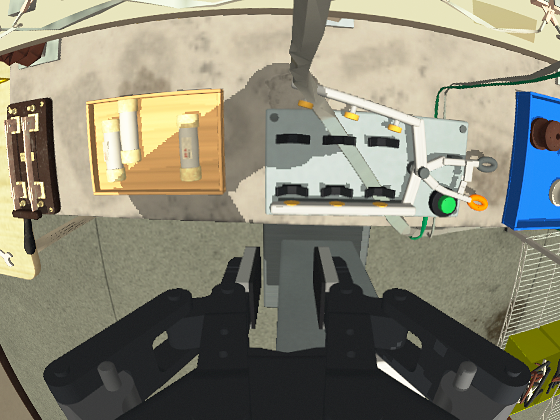

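```bash
python3 fuses.py w46 80 85 225 195 .0165
python3 - <<'E'
from h import *; import pickle
im=cv2.imread('pics/w46.png'); cv2.imwrite('pics/w46c.png',cv2.resize(im[75:205,70:240],None,fx=4.5,fy=4.5,interpolation=cv2.INTER_CUBIC))
E
```

```text
[152. 140.] center mm 480.0 274.6 len 198.7 wid 141.0 axis ang deg from X 85.8
```

View pics/w46c.png

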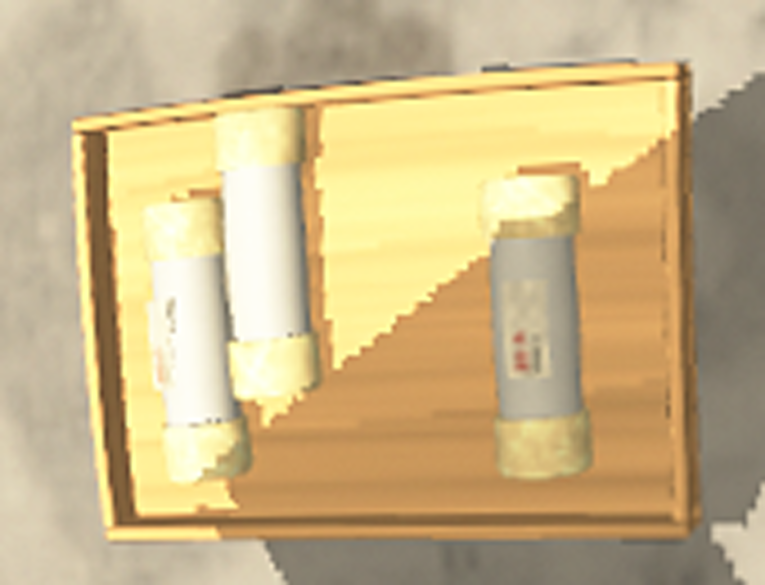

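Run:
```python
from h import *; import pickle
st=pickle.load(open('pics/w46.pkl','rb'))
def w(a,b,z): return onz('wrist',70+(a-1.7)/4.5,75+(b-1.7)/4.5,z,st)[:2].round(4)
for nm,(a,b) in dict(L_far=(183,200),L_near=(208,482),M_far=(260,108),M_near=(276,402),R_far=(530,175),R_near=(543,478)).items(): print(nm,w(a,b,.0165),w(a,b,.029))
for c in [(75,122),(685,65),(695,538),(108,540)]: print('tray',w(*c,.018))
```

```text
L_far [0.5109 0.3219] [0.511  0.3145]
L_near [0.4335 0.319 ] [0.4363 0.3116]
M_far [0.5339 0.2973] [0.5332 0.2907]
M_near [0.4555 0.2952] [0.4575 0.2887]
R_far [0.5128 0.221 ] [0.5128 0.2171]
R_near [0.4355 0.2191] [0.4382 0.2153]
tray [0.5351 0.3572]
tray [0.5391 0.1813]
tray [0.421 0.179]
tray [0.4168 0.3548]
```

Emit:
play_rows(deltas=[[0, 0.01, -0.035, 0, 0, 0, -0.4], [0, 0.03, -0.075, 0, 0, 0, -0.4], [0, 0.05, -0.115, 0, 0, 0, -0.4], [0, 0.07, -0.15, 0, 0, 0, -0.4], [0, 0.09, -0.18, 0, 0, 0, -0.4]])

```text
time: 51.42
tool_pos: [0.4353, 0.2912, 0.1358]
tool_rot: [0.011, -0.707, 0.707, -0.011]
force: [1.1, -0.9, 0.3]
gripper_width: 0.0258
```

Emit:
play_rows(deltas=[[0, 0, 0, 0, 0, 0, -0.4], [0, 0, 0, 0, 0, 0, -0.4], [0, 0, 0, 0, 0, 0, -0.4]])

```text
time: 51.67
tool_pos: [0.4358, 0.2888, 0.1368]
tool_rot: [0.012, -0.706, 0.708, -0.011]
force: [0.4, -0.3, 0.2]
gripper_width: 0.0257
```

```bash
python3 look.py w47
```

```text
[0.4358 0.2888 0.1368] [ 0.89  0.25 -0.14  0.   -1.18  0.72] [ 0.4 -0.3  0.2] 51.6667
```

View pics/w47.png

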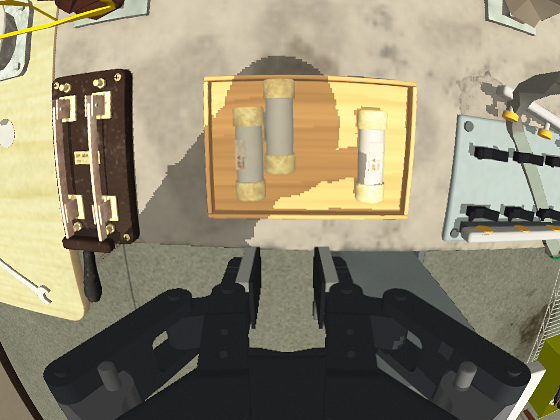

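```bash
python3 see.py t2
```

```text
(no output)
```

View pics/t2c.png

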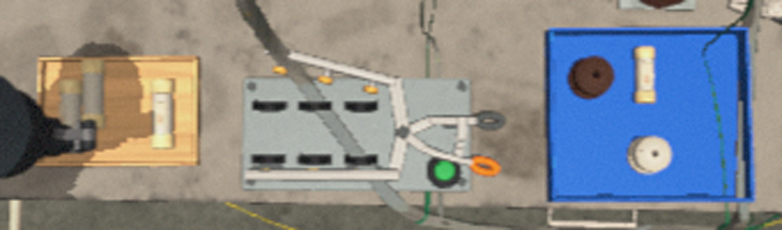

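The top view shows three fuses in the tray (crop px 70/95/162), the jaws open, all cradles empty, and the short fuse and both insulators still in the bin. Handing in.

```bash
python3 -c "
from station import bot
print(bot.job_done())"
```

```text
the job is handed in; nothing more can be done
None
```

The job is handed in at about 52 s, and my last checks agree with the required end state; the hand-in reports no verdict. The three long fuses went from the bin into the cradles, the forceps were locked and the button pressed. I then pressed the orange loop down to open the jaws and laid the fuses in the wooden tray.

**Locking:** This took three pushes.
- **First push:** it held only on about the 0.20 tooth, which I measured close to the 0.185 limit.
- **Second push:** it dragged the handle down and the jaws sprang open again.
- **Third push:** I lifted the fingers slightly at the end. It held at roughly 0.22 rad with the robot clear, before the button was pressed.

**Button:** I judged it fully home from the picture (about 6 mm of travel) and from a hard stop at about 38 N on the fingers. I had no direct reading of its travel.

**Last checks:**
- All three fuses lie flat in the tray. The middle one was knocked 2–3 cm aside after placing and rests about 18 mm off the tray's middle in x, inside the limits.
- The orange loop is back at its open position.
- The short fuse and both insulators are in the bin, and the gripper is clear of everything.
- One small disagreement: the tool height seems to read about 3.5 mm high at the button.

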